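# Nest the domed meter covers in the packing tray

## Task

Take the two domed meter covers out of their wire stands and nest them, mouth up, into the cover that already stands mouth-up in the cardboard tray, each one cupped inside the one below with its rim band sitting level and fully home on the rim beneath. Lower each one by feel and let go only once it rests, as the plastic cracks if a cover is dropped even a little or forced; keep the stack standing in the tray, and leave the other things on the bench alone.

Things in the scene. Friction and masses are not known exactly. Their poses are not given: they have to be found in the camera images.
- cover0_mid (a point): Domed bell-shaped meter cover, white plastic, 0.15-0.26 kg, 164 mm wide, 76 mm tall. Point: on the axis, half-way up (38 mm below the rim's top edge); +z: the axis, out of the open mouth. Stands mouth-up in the tray. A cover fully home in it rests rim band on rim band, its point 14 mm above this one; about 2 mm sideways play.
- cover1_mid (a point): Domed bell-shaped meter cover, white plastic, 0.15-0.26 kg, 164 mm wide, 76 mm tall. Point: on the axis, half-way up (38 mm below the rim's top edge); +z: the axis, out of the open mouth. Leans in stand1, mouth up, tipped 35 degrees forward (to -x of the stand). Pinch it by the rim: a band 14 mm tall along the axis, 13 mm thick (radius 69 to 82 mm), one finger inside the mouth.
- cover2_mid (a point): Domed bell-shaped meter cover, white plastic, 0.15-0.26 kg, 164 mm wide, 76 mm tall. Point: on the axis, half-way up (38 mm below the rim's top edge); +z: the axis, out of the open mouth. Same shape as cover1; leans in stand2 likewise. Below the rim band the skirt steps in to radius 66 mm and tapers to 28 mm at the flat nose; wall 3 mm.
- stand1_loop (a point): Fixed stand of 7 mm wire for one cover: a C-shaped loop, 140 mm wide, sloping at 35 degrees to the bench, with a 63 mm wide gap at its top that leaves the rim free for fingers. Point: loop centre, 85 mm above the bench. +x: level, from open front to back; +z up. The cover lifts out along its own axis.
- stand2_loop (a point): Fixed stand of 7 mm wire for one cover: a C-shaped loop, 140 mm wide, sloping at 35 degrees to the bench, with a 63 mm wide gap at its top that leaves the rim free for fingers. Point: loop centre, 85 mm above the bench. +x: level, from open front to back; +z up. The cover lifts out along its own axis.
- tray: Fixed open cardboard packing tray, 210 x 210 mm, walls 30 mm high, floor 5 mm thick. Origin: centre of its underside on the bench; z up.
- meter: Bystander, white box-shaped electricity meter lying on its back, 170 x 112 x 62 mm. Origin: centre of its underside.
- brush_grip (a point): Bystander, cleaning brush lying on the bench. Point: on its handle.

How it is judged:
By the outcome, as a careful person would: the job done as asked, in the order asked, and still so for the second after the job is handed in, with the robot touching nothing.
It also fails if it takes over 72 s, if anything falls off the work surface, if the arm or the gripper's body presses on something with over 40 N, if the wrist force passes 120 N, or if a joint passes its speed limit or range.

## Robot

A 7-joint arm with a two-finger parallel gripper is mounted at the origin on the work surface. World frame = base frame: x ahead of the robot, y to its left, z up, the work surface at z = 0. Lengths are in m, angles in rad, forces in N, time in s.
With the tool pointing down it reaches from about 0.35 to 0.9 m from the base axis. Payload 8.1 kg.
Tool frame: the origin (TCP) lies on the centre line of the jaws, within the pads' length; the fingertips stand 14 mm ahead of it and the grasp point (between the pads) lies 5 mm behind it; z points along the fingers, y is the direction in which the jaws open and shut (so a half turn about z gives the same grasp; the last joint's range is limited). The gripper opens to 85 mm and grips with 20 to 120 N. Pads are 22 mm wide; open, the fingers measure 114 mm over their backs; the gripper's body (76 mm by 85 mm) begins 54 mm behind the grasp point. The pads swing forward as they close: fully open they stand 13 mm farther back than shut.
Start: joints at [-1.29, 0.434, 0.025, 1.573, -0.012, 1.134, -0.075], TCP at [0.234, 0.58, 0.245] pointing down, gripper open.
Joint ranges: [-2.62, 2.62], [-0.44, 2.09], [-1.27, 1.32], [0.08, 2.57], [-1.32, 4.46], [0.12, 2], [-2.74, 2.74]. Speed limits (rad/s): [2.22, 2.22, 3.01, 3.01, 3.14, 3.14, 3.14].

## Interface

Orientations are given as a 3x3 rotation matrix whose columns are the frame's x, y, z axes.
In Python, from station import * gives the robot as it stands.
- The arm moves only by the tool step_arm, never from a script. Its argument "moves" is a list of rows, each an object with "delta_pos": the shift along the tool's x, y, z in mm, a list of three; "yaw": the turn about the tool's z in rad. A call has 1 to 12 rows; each row shifts and turns the commanded pose from where the row before left it, along the tool's axes as they then stand; what a row does not reach is not made up. A row lasts 1/8 s, in which the tool goes at most 62.5 mm and 10.7 degrees, less where a joint would pass 70% of its speed; a pose out of reach is approached as far as the arm can. A call with a gripper value outside its range is refused whole. "jaw" is the opening, from 0 (shut) to 1 (fully open), set as the call begins (left out, the last holds). The fingers move at their own pace and stop on an object; "newtons" is the grip in N (left out, the last holds). Time passes only in rows, so rows that do not move let the fingers close. It gives the time, the measured TCP pose, the force and the opening at its end, in the units of the state.
- observe(): the state, without advancing time (a new reading comes with each control period).
- snapshot(name): name is "side" or "top"; returns a dict with "img" (480x640x3 uint8, red, green, blue), "range_z" (480x640 float32, m along the optical axis (not along the pixel's ray), 0 where there is no reading), "intrinsics" (3x3 intrinsics, pixels), "R" (3x3) and "t" (3): a world point X has camera coordinates R X + t. Camera axes: x right, y down, z forward; pixel columns grow to the right and rows downward; lengths in m; the calibration is good to about 2 mm. A picture is of the moment at which its call begins.
- finish_job(): hands the job in, once; it reports no verdict.
Trained networks look in the newest picture that a camera, given by its name, has taken for a name from the list of things; names that differ only in an ending like _2 or _b are one class to them, and where a whole thing is asked for, a point or a joint stands for the part that bears it (a point fixed in the world has none). Each returns a list of dicts, best first, with "conf" (0 to 1); they miss things now and then, are a little off and sometimes report something else, mostly with a low value. They report only what shows in the picture. A call takes as long as a camera call.
- find_in(thing, camera): "centre" ([row, column] as shares, 0 to 1, of the picture: columns of its width, rows of its height, amid what is visible of it).
The state is a dict: "time": time; "q": joint angles; "joint_velocities": joint speeds; "joint_torque": joint torques, N m; "tool_pos": TCP position; "eef_rot": TCP orientation; "force": force on the tool from outside, world axes, zero at the start; "moment": the same for the moment, N m; "gripper_width": finger opening in m.
Only numpy, scipy, OpenCV 4.12 (cv2) and the standard library are available. Lean on these libraries where they do the work, as an engineer would, in place of code of your own. Each camera call takes 0.05 s, during which the arm holds its last target.

## Working session

There is one attempt and no reset: what is moved stays moved. The work goes in short steps, Python scripts to look and compute and a tool call to move; the robot and the scene stay as the last step left them, time stands still between calls to the robot, and variables do not carry over. Pictures are saved under pics/ and viewed, and the job is handed in when it is done.

Besides the shell and the picture viewer there is one more tool, called after ">>>" as name(argument=value, ...) on one line, values as JSON. step_arm: Moves the arm, as the interface text tells. Its arguments: {"type":"object","properties":{"moves":{"type":"array","items":{"type":"object","properties":{"delta_pos":{"type":"array","items":{"type":"number"}},"yaw":{"type":"number"}}}},"jaw":{"type":"number"},"newtons":{"type":"number"}},"required":["moves"]}

```bash
ls; mkdir -p pics
python3 - <<'E'
from station import *
import cv2,numpy as np
s=observe(); print({k:np.round(v,3).tolist() for k,v in s.items()})
for n in ("side","top"):
    d=snapshot(n); cv2.imwrite(f"pics/{n}0.png",d["img"][:,:,::-1]); np.savez(f"{n}0.npz",**d)
    print(n,d["intrinsics"].tolist(),np.round(d["R"],3).tolist(),np.round(d["t"],3).tolist())
    for th in ["cover0_mid","cover1_mid","stand1_loop","tray","meter","brush_grip"]:
        print(th,[(np.round(np.array(r["centre"])*[480,640]).tolist(),round(r["conf"],2)) for r in find_in(th,n)][:5])
E
```

```text
pics
{'time': 0.0, 'q': [-1.29, 0.435, 0.025, 1.574, -0.012, 1.134, -0.075], 'joint_velocities': [-0.001, -0.001, -0.001, -0.001, -0.0, -0.001, -0.0], 'joint_torque': [0.0, -67.048, 1.025, -31.621, 0.016, 0.013, -0.0], 'tool_pos': [0.234, 0.579, 0.245], 'eef_rot': [[-0.927, 0.375, -0.0], [0.375, 0.927, -0.002], [-0.0, -0.002, -1.0]], 'force': [-0.149, -0.057, 0.605], 'moment': [-0.0, -0.022, 0.0], 'gripper_width': 0.085}
side [[448.4735864796693, 0.0, 326.9736961679469], [0.0, 448.4735864796693, 237.03358864686743], [0.0, 0.0, 1.0]] [[0.831, -0.557, 0.011], [-0.273, -0.424, -0.863], [0.485, 0.714, -0.504]] [-0.45, 0.231, 0.997]
cover0_mid [([302.0, 408.0], 0.7)]
cover1_mid [([236.0, 331.0], 0.77), ([259.0, 356.0], 0.28)]
stand1_loop [([262.0, 358.0], 0.9)]
tray [([331.0, 408.0], 0.8)]
meter [([195.0, 249.0], 0.58)]
brush_grip [([377.0, 436.0], 0.64)]
top [[451.12834036407946, 0.0, 318.95712112845644], [0.0, 451.12834036407946, 241.26525204302905], [0.0, 0.0, 1.0]] [[0.022, -1.0, 0.005], [-0.997, -0.022, -0.077], [0.078, -0.003, -0.997]] [0.012, 0.577, 1.306]
cover0_mid [([249.0, 433.0], 0.61)]
cover1_mid [([246.0, 324.0], 0.69)]
stand1_loop [([220.0, 303.0], 0.88), ([245.0, 156.0], 0.24)]
tray [([244.0, 402.0], 0.84), ([247.0, 325.0], 0.39)]
meter [([243.0, 156.0], 0.66)]
brush_grip [([268.0, 482.0], 0.65)]
```

View pics/side0.png

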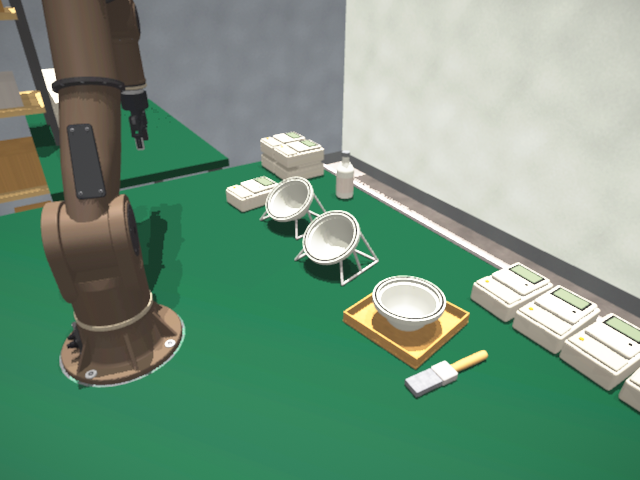

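View pics/top0.png

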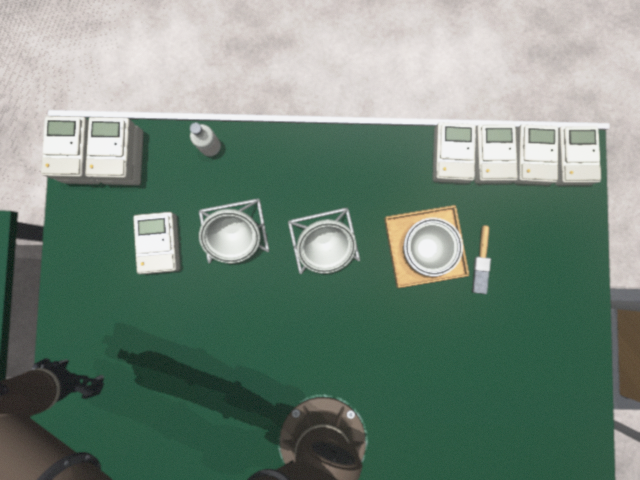

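The side view shows the tray cover at about (302,408), with stand1 at (240,331) and stand2 at (200,290). The top view shows the same three at (247,433), (246,326) and (236,231). The tool only moves straight down, with yaw and no tilt, so levelling the 35° covers needs planning. First I'll measure the geometry.

```bash
cat > h.py <<'E'
import numpy as np,cv2
def cloud(d):
    K=d["intrinsics"];Z=d["range_z"];v,u=np.mgrid[0:480,0:640]
    P=np.stack([(u-K[0,2])/K[0,0]*Z,(v-K[1,2])/K[1,1]*Z,Z],-1)
    W=(P-d["t"])@d["R"]; W[Z==0]=np.nan
    return W
E
python3 - <<'E'
from h import *
for n in ("top","side"):
    d=np.load(n+"0.npz"); W=cloud(d); np.save(n+"W.npy",W)
T=np.load("topW.npy")
print("bench z",np.nanmedian(T[300:380,400:500,2]), "side", np.nanmedian(np.load("sideW.npy")[400:460,200:400,2]))
for nm,(r,c) in dict(c0=(247,433),c1=(246,326),c2=(236,231)).items():
    print(nm,np.round(T[r,c],3))
    print(" row scan x/z:", [tuple(np.round(T[r+k,c,[0,2]],3)) for k in range(-44,40,3)])
    print(" col scan y/z:", [tuple(np.round(T[r,c+k,[1,2]],3)) for k in range(-42,44,3)])
im=cv2.imread("pics/top0.png")[190:300,180:480]
cv2.imwrite("pics/topcrop.png",cv2.resize(im,None,fx=2.6,fy=2.6,interpolation=cv2.INTER_CUBIC))
im=cv2.imread("pics/side0.png")[160:360,210:480]
cv2.imwrite("pics/sidecrop.png",cv2.resize(im,None,fx=2.9,fy=2.9,interpolation=cv2.INTER_CUBIC))
E
```

```text
bench z -0.000860245763654153 side -0.0009571329748619803
c0 [ 0.568 -0.316  0.005]
 row scan x/z: [(np.float64(0.702), np.float64(-0.002)), (np.float64(0.692), np.float64(-0.0)), (np.float64(0.679), np.float64(0.028)), (np.float64(0.673), np.float64(0.01)), (np.float64(0.664), np.float64(0.007)), (np.float64(0.645), np.float64(0.081)), (np.float64(0.636), np.float64(0.081)), (np.float64(0.629), np.float64(0.071)), (np.float64(0.622), np.float64(0.055)), (np.float64(0.616), np.float64(0.036)), (np.float64(0.608), np.float64(0.028)), (np.float64(0.6), np.float64(0.013)), (np.float64(0.592), np.float64(0.01)), (np.float64(0.583), np.float64(0.006)), (np.float64(0.574), np.float64(0.009)), (np.float64(0.565), np.float64(0.008)), (np.float64(0.556), np.float64(0.006)), (np.float64(0.547), np.float64(0.01)), (np.float64(0.538), np.float64(0.01)), (np.float64(0.529), np.float64(0.015)), (np.float64(0.52), np.float64(0.03)), (np.float64(0.51), np.float64(0.044)), (np.float64(0.501), np.float64(0.069)), (np.float64(0.493), np.float64(0.08)), (np.float64(0.484), np.float64(0.079)), (np.float6
[... 5276 characters left out ...]
08), np.float64(0.032)), (np.float64(0.3), np.float64(0.03)), (np.float64(0.292), np.float64(0.026)), (np.float64(0.284), np.float64(0.023)), (np.float64(0.275), np.float64(0.022)), (np.float64(0.265), np.float64(0.029)), (np.float64(0.257), np.float64(0.027)), (np.float64(0.247), np.float64(0.032)), (np.float64(0.237), np.float64(0.042)), (np.float64(0.225), np.float64(0.062)), (np.float64(0.214), np.float64(0.076)), (np.float64(0.204), np.float64(0.09)), (np.float64(0.196), np.float64(0.089)), (np.float64(0.198), np.float64(0.002)), (np.float64(0.188), np.float64(0.012)), (np.float64(0.18), np.float64(0.003)), (np.float64(0.172), np.float64(-0.002)), (np.float64(0.162), np.float64(0.002))]
```

View pics/topcrop.png

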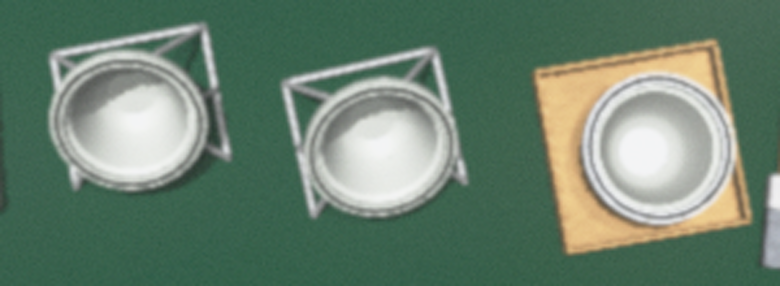

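View pics/sidecrop.png

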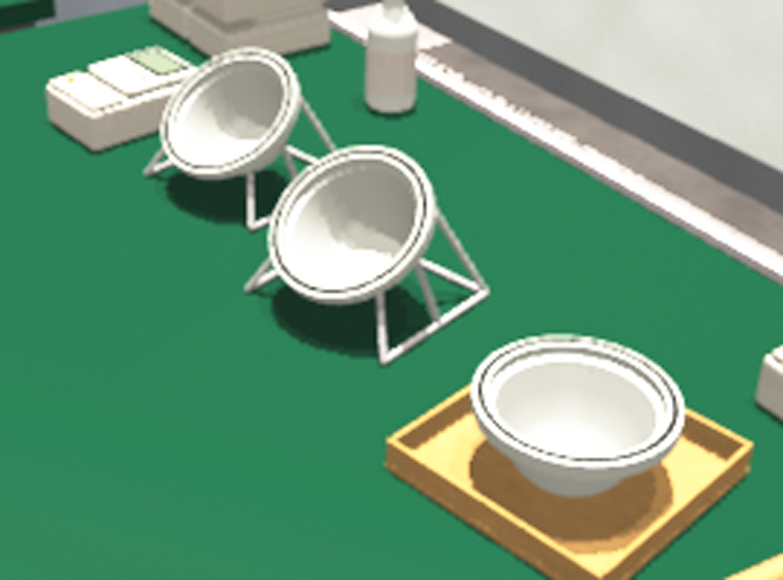

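```bash
cat >> h.py <<'E'
from scipy.optimize import least_squares
# rim-only model: band r 69..82, h 24..38 (about cover mid)
def axis_frame(tilt,yaw):
    c,s=np.cos(yaw),np.sin(yaw)
    back=np.array([c,s,0]); a=-np.sin(tilt)*back+np.cos(tilt)*np.array([0,0,1.])
    return a
def boxd(r,h):
    dx=np.abs(r-75.5)-6.5; dy=np.abs(h-31)-7
    out=np.hypot(np.maximum(dx,0),np.maximum(dy,0)); return out+np.minimum(np.maximum(dx,dy),0)
def fitrim(pts,p0,free=True,n=6):
    p=np.array(p0,float)
    def rh(p):
        a=np.array([p[3],p[4],1.0]); a/=np.linalg.norm(a)
        D=(pts-p[:3]); h=D@a; r=np.linalg.norm(D-h[:,None]*a,axis=1); return r*1e3,h*1e3
    for i in range(n):
        r,h=rh(p); m=(h>26-(0 if i>1 else 4))&(h<52)&(r>60)&(r<92)
        sub=pts[m]
        def f(q):
            a=np.array([q[3],q[4],1.0]); a/=np.linalg.norm(a)
            D=sub-q[:3]; hh=D@a*1e3; rr=np.linalg.norm(D*1e3-hh[:,None]*a,axis=1)
            return boxd(rr,hh)
        s=least_squares(f,p,loss="soft_l1",f_scale=3,x_scale=[.01,.01,.01,.1,.1]); p=s.x
    a=np.array([p[3],p[4],1.0]);a/=np.linalg.norm(a)
    return p[:3],a,m.sum(),np.median(np.abs(f(p)))
E
python3 - <<'E'
from h import *
T=np.load("topW.npy").reshape(-1,3);S=np.load("sideW.npy").reshape(-1,3)
IT=cv2.imread("pics/top0.png").reshape(-1,3).astype(int);IS=cv2.imread("pics/side0.png").reshape(-1,3).astype(int)
def sel(W,I):
    m=np.isfinite(W[:,2])&(W[:,2]>0.02)&((I.max(1)-I.min(1))<45)
    return W[m]
T=sel(T,IT);S=sel(S,IS)
g=np.radians(12);t=np.tan(np.radians(35))
for nm,c,a in [("c0",(0.566,-.293,.043),(0,0)),("c1",(.57,0.0,.07),(-t*np.cos(g),-t*np.sin(g))),("c2",(.59,.275,.07),(-t*np.cos(g),-t*np.sin(g)))]:
    for nn,P in (("top",T),("side",S),("both",np.vstack([T,S]))):
        Q=P[np.linalg.norm(P-np.array(c),axis=1)<.16]
        p,ax,n,e=fitrim(Q,[*c,*a])
        print(nm,nn,np.round(p*1e3,1),"tilt",round(np.degrees(np.arccos(ax[2])),1),"yaw",round(np.degrees(np.arctan2(-ax[1],-ax[0])),1),n,round(e,2))
E
```

```text
c0 top [ 563.8 -294.7   43.4] tilt 0.2 yaw 138.1 1055 1.53
c0 side [ 561.1 -298.1   42.3] tilt 0.1 yaw -175.2 1384 0.92
c0 both [ 561.8 -297.2   42.8] tilt 0.2 yaw 120.9 2411 1.21
c1 top [573.4  10.9  67.4] tilt 34.9 yaw 14.1 1008 1.27
c1 side [570.    7.4  65.5] tilt 35.0 yaw 13.8 1037 1.23
c1 both [571.8   8.6  66.5] tilt 34.9 yaw 13.9 2027 1.38
c2 top [597.  280.   67.7] tilt 35.2 yaw 12.2 1039 1.3
c2 side [593.  277.4  65.8] tilt 34.9 yaw 12.3 719 1.43
c2 both [595.3 278.4  66.9] tilt 35.1 yaw 12.3 1744 1.48
```

```bash
cat >> h.py <<'E'
def go(target,heading_deg,s):
    """returns tool-frame delta mm (after yaw) and yaw needed"""
    R=np.array(s["eef_rot"]); h=np.degrees(np.arctan2(R[1,0],R[0,0]))
    dy=(heading_deg-h+180)%360-180
    hd=np.radians(heading_deg); X=np.array([np.cos(hd),np.sin(hd),0]);Z=R[:,2]*1.0;Y=np.cross([0,0,-1.],X)
    d=(np.array(target)-s["tool_pos"])*1e3
    # in the present frame too
    return dict(yaw=round(-np.radians(dy),4),after=np.round([d@X,d@Y,-d[2]],1),now=np.round(R.T@d,1),h=round(h,2))
E
python3 - <<'E'
from station import *
from h import *
print(go([.5727,-.069,.245],193.9,observe()))
E
```

```text
{'yaw': np.float64(-0.6265), 'after': array([-1.729e+02, -7.109e+02,  4.000e-01]), 'now': array([-5.569e+02, -4.745e+02,  3.000e-01]), 'h': np.float64(158.01)}
```

>>> step_arm(moves=[{"yaw": -0.157}, {"yaw": -0.157}, {"yaw": -0.157}, {"yaw": -0.156}], jaw=0.5, newtons=60)

```text
invalid input
```

>>> step_arm(moves=[{"delta_pos": [0, 0, 0], "yaw": -0.157}, {"delta_pos": [0, 0, 0], "yaw": -0.157}, {"delta_pos": [0, 0, 0], "yaw": -0.157}, {"delta_pos": [0, 0, 0], "yaw": -0.156}], jaw=0.5, newtons=60)

```text
time: 1.2
tool_pos: [0.2341, 0.5795, 0.2454]
eef_rot: [[-0.969, -0.246, 0.0], [-0.246, 0.969, 0.0], [-0.0, 0.0, -1.0]]
force: [-0.1, 0.2, 0.7]
gripper_width: 0.0425
```

>>> step_arm(moves=[{"delta_pos": [-12, -50, 0], "yaw": 0}, {"delta_pos": [-12, -50, 0], "yaw": 0}, {"delta_pos": [-12, -50, 0], "yaw": 0}, {"delta_pos": [-12, -50, 0], "yaw": 0}, {"delta_pos": [-12, -50, 0], "yaw": 0}, {"delta_pos": [-12, -50, 0], "yaw": 0}, {"delta_pos": [-12, -50, 0], "yaw": 0}, {"delta_pos": [-12, -50, 0], "yaw": 0}, {"delta_pos": [-12, -50, 0], "yaw": 0}, {"delta_pos": [-12, -50, 0], "yaw": 0}, {"delta_pos": [-12, -50, 0], "yaw": 0}, {"delta_pos": [-12, -50, 0], "yaw": 0}])

```text
time: 2.7
tool_pos: [0.5189, 0.0304, 0.2456]
eef_rot: [[-0.971, -0.241, 0.001], [-0.241, 0.971, 0.0], [-0.001, 0.0, -1.0]]
force: [0.3, 0.3, -0.9]
gripper_width: 0.0425
```

>>> step_arm(moves=[{"delta_pos": [-9, -36, 0], "yaw": 0}, {"delta_pos": [-9, -36, 10], "yaw": 0}, {"delta_pos": [-10, -37, 20], "yaw": 0}, {"delta_pos": [0, 0, 30], "yaw": 0}, {"delta_pos": [0, 0, 20], "yaw": 0}])

```text
time: 3.32
tool_pos: [0.5713, -0.0678, 0.164]
eef_rot: [[-0.971, -0.24, -0.001], [-0.24, 0.971, -0.0], [0.001, 0.0, -1.0]]
force: [-0.1, 0.5, 0.5]
gripper_width: 0.0426
```

```bash
cat > look.py <<'E'
import sys
from station import *
from h import *
tag=sys.argv[1]; box=eval(sys.argv[2]) if len(sys.argv)>2 else None
for n in ("side","top"):
    d=snapshot(n); np.savez(f"{n}{tag}.npz",**d)
    im=d["img"][:,:,::-1]
    if box: r0,r1,c0,c1=box[n]; im=im[r0:r1,c0:c1]; f=min(800/im.shape[1],600/im.shape[0]); im=cv2.resize(im,None,fx=f,fy=f,interpolation=cv2.INTER_CUBIC)
    cv2.imwrite(f"pics/{n}{tag}.png",im)
s=observe(); print(s["time"],np.round(s["tool_pos"],4),np.round(s["force"],2),s["gripper_width"])
E
python3 look.py 1 'dict(side=(150,330,230,450),top=(160,320,240,440))'; python3 -c "
from station import *
from h import *
print(go([.5727,-.069,.1075],193.9,observe()))"
```

```text
3.425 [ 0.5703 -0.0672  0.1633] [0.3  0.01 0.73] 0.04265716387385191
{'yaw': np.float64(0.0004), 'after': array([-1.9, -2.4, 55.8]), 'now': array([-2.1, -2.4, 55.8]), 'h': np.float64(-166.08)}
```

View pics/side1.png

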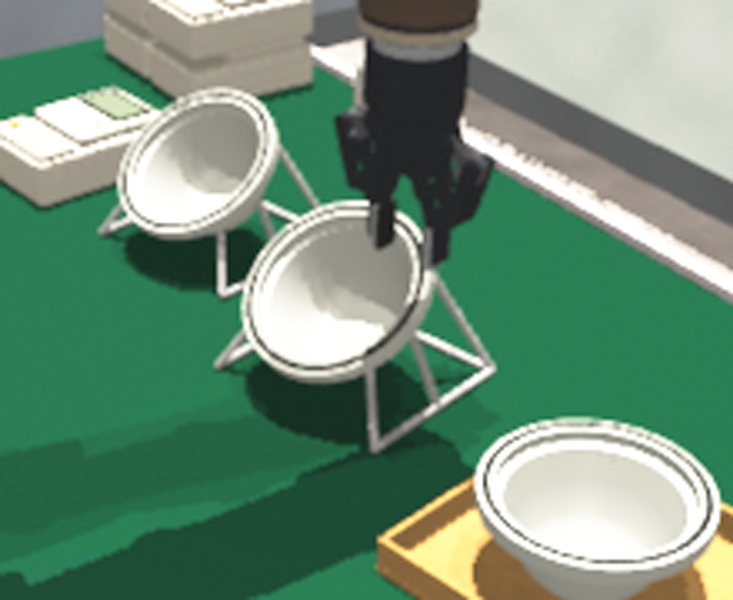

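View pics/top1.png

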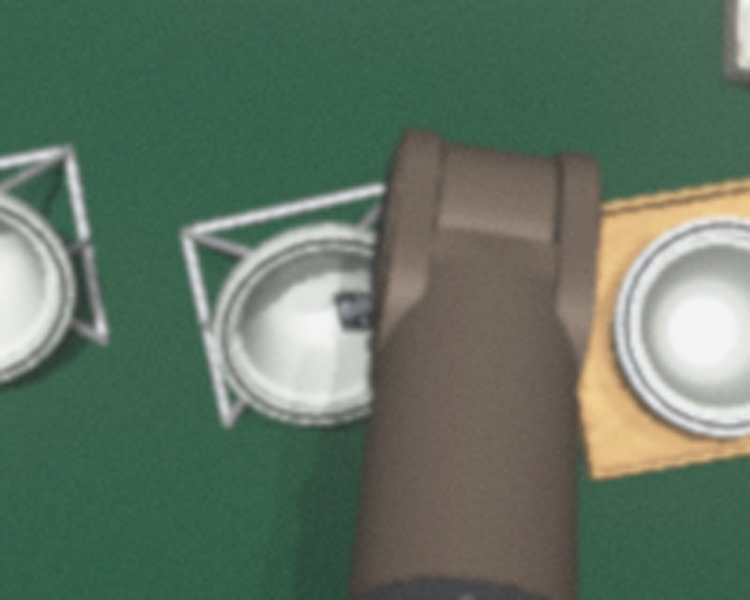

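Run:
```python
from h import *
g=np.radians(193.9);X=np.array([np.cos(g),np.sin(g),0]);Y=np.array([-X[1]*-1,0,0])
Y=np.cross([0,0,-1.],X)
tcp=np.array([.5708,-.0675,.1636])
for n in("side","top"):
    d=np.load(n+"1.npz");W=cloud(d);I=d["img"].astype(int)
    m=(I.max(2)<75)&np.isfinite(W[...,2])
    D=(W-tcp)*1e3; x=D@X;y=D@Y;z=-D[...,2]
    m&=(abs(x)<25)&(abs(y)<60)&(z>-60)&(z<25)
    print(n,m.sum())
    for lo in range(-30,20,5):
        k=m&(z>=lo)&(z<lo+5)
        if k.sum()>5:
            yy=y[k];print(lo,k.sum(),"y<0",np.round(np.percentile(yy[yy<0],[2,50,98]),1) if (yy<0).any() else 0,"y>0",np.round(np.percentile(yy[yy>0],[2,50,98]),1) if (yy>0).any() else 0,"x",np.round(np.percentile(x[k],[2,50,98]),1))
```

```text
side 440
-30 14 y<0 [-36.2 -32.8 -31.9] y>0 [21.5 24.9 26.3] x [-8.3  3.4 14.4]
-25 17 y<0 [-34.5 -33.  -30. ] y>0 [21.9 23.5 27.4] x [-11.8   0.7   9.8]
-20 17 y<0 [-33.7 -32.6 -30.8] y>0 [21.1 23.2 25.4] x [-6.8  2.7 10.5]
-15 20 y<0 [-34.  -32.5 -30.4] y>0 [20.  22.3 25.1] x [-6.7  3.8  9.5]
-10 13 y<0 [-33.3 -32.6 -31.8] y>0 [21.1 21.8 24.9] x [-5.9  1.   8.9]
-5 16 y<0 [-34.3 -31.5 -30.6] y>0 [21.8 22.6 25.7] x [-7.6  1.8  9. ]
0 13 y<0 [-34.1 -32.5 -29.1] y>0 [21.9 22.8 25.9] x [-7.1  4.8  8.7]
5 7 y<0 0 y>0 [21.5 23.2 24.6] x [-5.9  2.2  6.1]
top 2
```

>>> step_arm(moves=[{"delta_pos": [0, -3, 15], "yaw": 0}, {"delta_pos": [0, 0, 20], "yaw": 0}, {"delta_pos": [0, 0, 14], "yaw": 0}, {"delta_pos": [0, 0, 6], "yaw": 0}, {"delta_pos": [0, 0, 0], "yaw": 0}])

```text
time: 4.05
tool_pos: [0.5724, -0.0702, 0.1102]
eef_rot: [[-0.971, -0.241, -0.0], [-0.241, 0.971, -0.0], [0.0, 0.0, -1.0]]
force: [-1.0, -0.2, -1.0]
gripper_width: 0.0428
```

```bash
python3 look.py 2 'dict(side=(170,300,270,430),top=(160,320,240,440))'
```

```text
4.15 [ 0.5728 -0.0702  0.1108] [-0.79 -0.16 -0.5 ] 0.042897218094430305
```

View pics/side2.png

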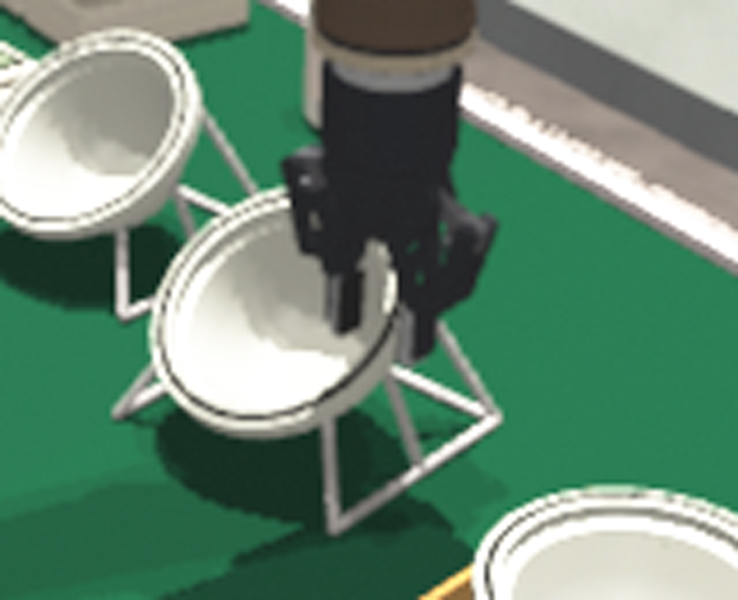

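>>> step_arm(moves=[{"delta_pos": [0, 0, 0], "yaw": 0}, {"delta_pos": [0, 0, 0], "yaw": 0}, {"delta_pos": [0, 0, 0], "yaw": 0}, {"delta_pos": [0, 0, 0], "yaw": 0}], jaw=0.0, newtons=25)

```text
time: 4.65
tool_pos: [0.5726, -0.0701, 0.1106]
eef_rot: [[-0.971, -0.241, 0.001], [-0.241, 0.971, 0.0], [-0.001, -0.0, -1.0]]
force: [0.1, 0.1, 2.6]
gripper_width: 0.0116
```

>>> step_arm(moves=[{"delta_pos": [0, 0, 0], "yaw": 0}, {"delta_pos": [0, 0, 0], "yaw": 0}, {"delta_pos": [3, 0, -4], "yaw": 0}, {"delta_pos": [5.7, 0, -8.2], "yaw": 0}, {"delta_pos": [0, 0, 0], "yaw": 0}], newtons=60)

```text
time: 5.28
tool_pos: [0.5634, -0.0725, 0.123]
eef_rot: [[-0.971, -0.24, 0.0], [-0.24, 0.971, -0.0], [0.0, -0.0, -1.0]]
force: [-0.1, -0.1, -2.2]
gripper_width: 0.0103
```

```bash
python3 look.py 3 'dict(side=(170,300,270,430),top=(160,320,240,440))'
```

```text
5.375 [ 0.5637 -0.0722  0.1225] [ 0.39 -0.88 -2.49] 0.010109820146146581
```

View pics/side3.png

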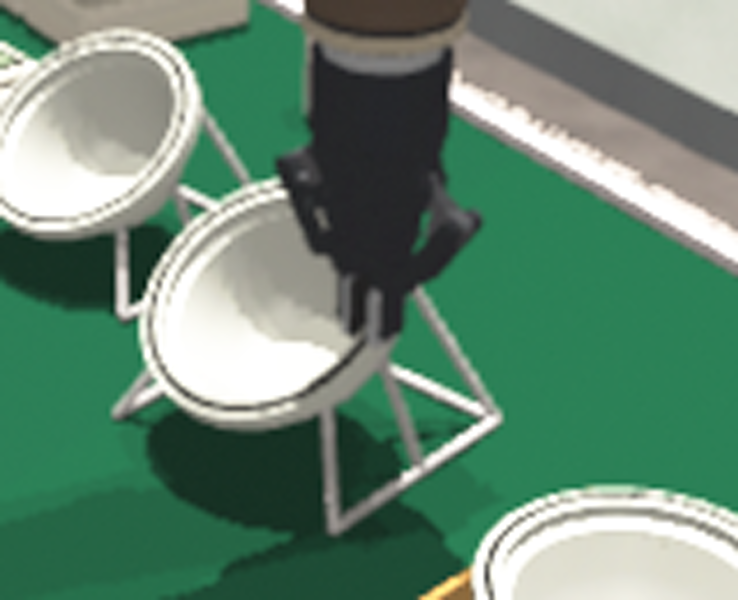

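>>> step_arm(moves=[{"delta_pos": [11.5, 0, -16.4], "yaw": 0}, {"delta_pos": [11.5, 0, -16.4], "yaw": 0}, {"delta_pos": [11.5, 0, -16.4], "yaw": 0}, {"delta_pos": [11.5, 0, -16.4], "yaw": 0}, {"delta_pos": [0, 0, -30], "yaw": 0}, {"delta_pos": [0, 0, -30], "yaw": 0}, {"delta_pos": [0, 0, 0], "yaw": 0}])

```text
time: 6.25
tool_pos: [0.5202, -0.0836, 0.251]
eef_rot: [[-0.971, -0.241, 0.005], [-0.241, 0.971, 0.0], [-0.005, -0.001, -1.0]]
force: [-0.0, -0.1, -3.5]
gripper_width: 0.0103
```

```bash
cat >> h.py <<'E'
def measure(tag,c,a0,cams=("side","top"),rad=.13,zmin=.02):
    A=[]
    for n in cams:
        d=np.load(f"{n}{tag}.npz");W=cloud(d).reshape(-1,3);I=d["img"].reshape(-1,3).astype(int)
        m=np.isfinite(W[:,2])&(W[:,2]>zmin)&((I.max(1)-I.min(1))<45)&(I.max(1)>95)
        Q=W[m];Q=Q[np.linalg.norm(Q-np.array(c),axis=1)<rad]
        A.append((n,Q))
    if len(A)>1:A.append(("both",np.vstack([q for _,q in A])))
    for n,Q in A:
        try:
            p,ax,k,e=fitrim(Q,[*c,*a0]); print(n,np.round(p*1e3,1),"axis",np.round(ax,3),"tilt",round(np.degrees(np.arccos(ax[2])),1),"yaw",round(np.degrees(np.arctan2(-ax[1],-ax[0])),1),k,round(e,2))
        except Exception as ex: print(n,"fail",ex)
E
python3 look.py 4; python3 -c "
from h import *
t=.7;g=.243
measure('4',[.515,-.01,.205],[-t*np.cos(g),-t*np.sin(g)])"
```

```text
6.35 [ 0.5188 -0.0833  0.2482] [-1.11  0.33 -2.21] 0.010212512113640434
side [520.1  -7.9 205.8] axis [-0.586 -0.09   0.806] tilt 36.3 yaw 8.8 823 1.19
top [521.4  -5.2 203.5] axis [-0.566 -0.116  0.817] tilt 35.3 yaw 11.6 930 1.14
both [520.5  -6.9 203.9] axis [-0.565 -0.104  0.818] tilt 35.1 yaw 10.5 1752 1.19
```

View pics/side4.png

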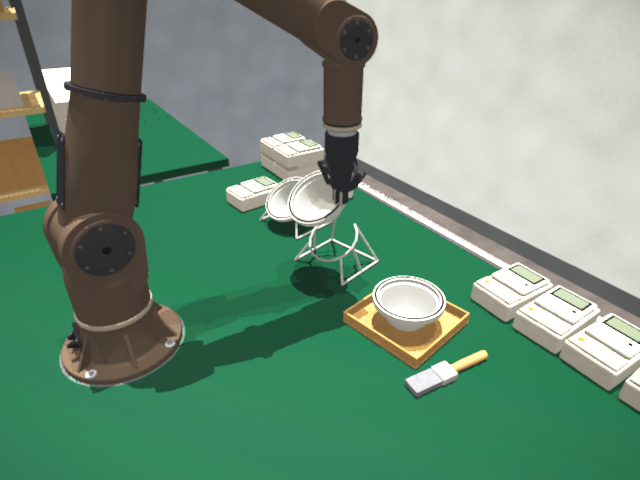

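Run:
```python
from h import *
im=cv2.imread("pics/side4.png")[200:300,270:400];cv2.imwrite("pics/s4c.png",cv2.resize(im,None,fx=6,fy=6,interpolation=cv2.INTER_CUBIC))
d=np.load("side4.npz")
g=np.radians(13.9);xs=np.array([np.cos(g),np.sin(g),0]);ys=np.array([-np.sin(g),np.cos(g),0]);C=np.array([.5604,.0058,.085])
img=d["img"][:,:,::-1].copy()
def pr(P):
    c=d["R"]@P+d["t"];u=d["intrinsics"]@c;return u[:2]/u[2]
big=cv2.resize(img[200:300,270:400],None,fx=6,fy=6,interpolation=cv2.INTER_CUBIC)
for R in (.0665,.070):
  for ph in np.arange(27,334,6):
    p=np.radians(ph);P=C+R*(np.cos(p)*(xs*np.cos(.611)+np.array([0,0,np.sin(.611)]))+np.sin(p)*ys)
    u=(pr(P)-[270,200])*6+2.5; cv2.circle(big,tuple(int(v) for v in u),2,(0,0,255) if R>.068 else (255,0,0),-1)
cv2.imwrite("pics/s4d.png",big)
W=cloud(d)
```

```text
(no output)
```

View pics/s4d.png

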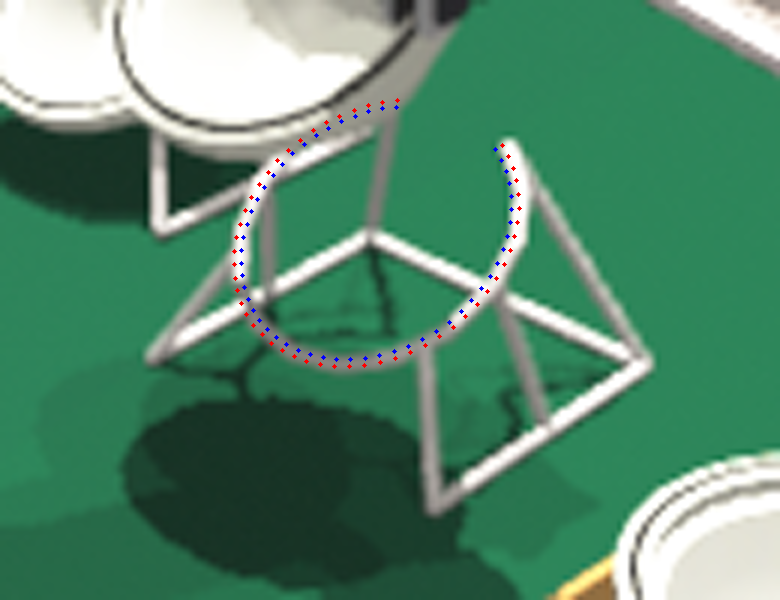

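View pics/s4c.png

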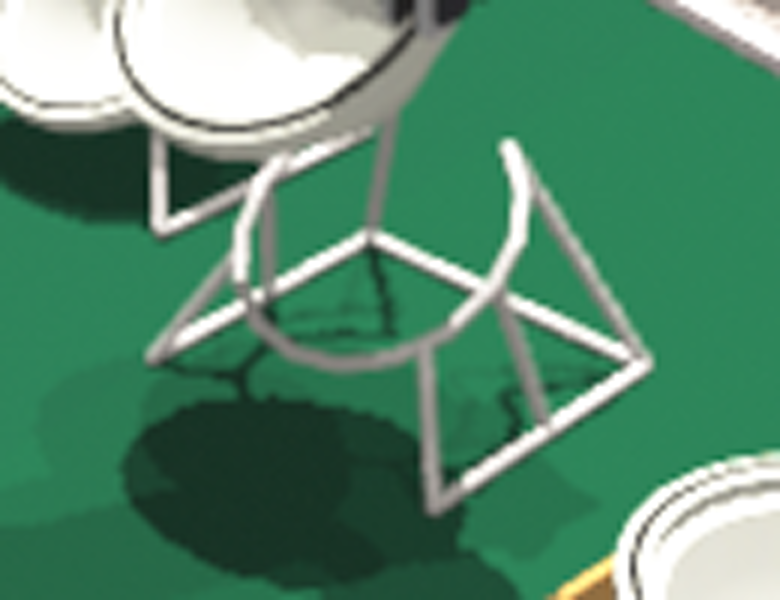

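>>> step_arm(moves=[{"delta_pos": [0, 0, 0], "yaw": 0.09}, {"delta_pos": [0, 0, 0], "yaw": 0.18}, {"delta_pos": [0, 0, 0], "yaw": 0.18}, {"delta_pos": [0, 0, 0], "yaw": 0.18}, {"delta_pos": [0, 0, 0], "yaw": 0.18}, {"delta_pos": [0, 0, 0], "yaw": 0.18}, {"delta_pos": [0, 0, 0], "yaw": 0.18}, {"delta_pos": [0, 0, 0], "yaw": 0.18}, {"delta_pos": [0, 0, 0], "yaw": 0.18}, {"delta_pos": [0, 0, 0], "yaw": 0.18}], newtons=70)

```text
time: 7.6
tool_pos: [0.5182, -0.0831, 0.2467]
eef_rot: [[-0.098, 0.995, -0.003], [0.995, 0.098, 0.0], [0.0, -0.003, -1.0]]
force: [-1.2, -0.5, -3.3]
gripper_width: 0.0098
```

>>> step_arm(moves=[{"delta_pos": [0, 0, 0], "yaw": 0.18}, {"delta_pos": [0, 0, 0], "yaw": 0.18}, {"delta_pos": [0, 0, 0], "yaw": 0.18}, {"delta_pos": [0, 0, 0], "yaw": 0.18}, {"delta_pos": [0, 0, 0], "yaw": 0.18}, {"delta_pos": [0, 0, 0], "yaw": 0.18}, {"delta_pos": [0, 0, 0], "yaw": 0.18}, {"delta_pos": [0, 0, 0], "yaw": 0.17}])

```text
time: 8.6
tool_pos: [0.5183, -0.083, 0.2469]
eef_rot: [[0.972, 0.237, -0.002], [0.237, -0.972, 0.0], [-0.002, -0.001, -1.0]]
force: [-0.1, -0.3, -1.7]
gripper_width: 0.0095
```

```bash
python3 -c "
from station import *
from h import *
s=observe();print(s['q'][6],go([.5446,.0772,.205],13.9,s))"
```

```text
-0.9376793108007042 {'yaw': np.float64(-0.0038), 'after': array([  64. , -149.2,   41.9]), 'now': array([  63.6, -149.4,   41.9]), 'h': np.float64(13.68)}
```

>>> step_arm(moves=[{"delta_pos": [10, -24, 0], "yaw": 0}, {"delta_pos": [16, -38, 0], "yaw": 0}, {"delta_pos": [16, -37, 0], "yaw": 0}, {"delta_pos": [14, -32, 10], "yaw": 0}, {"delta_pos": [8, -18, 16], "yaw": 0}, {"delta_pos": [0, 0, 12], "yaw": 0}, {"delta_pos": [0, 0, 0], "yaw": 0}])

```text
time: 9.48
tool_pos: [0.5442, 0.075, 0.2087]
eef_rot: [[0.971, 0.24, -0.003], [0.24, -0.971, -0.002], [-0.003, 0.001, -1.0]]
force: [-0.1, -0.1, -2.4]
gripper_width: 0.0098
```

```bash
python3 look.py 5 'dict(side=(130,300,240,430),top=(160,320,240,440))'; python3 -c "
from h import *
t=.7;g=.243
measure('5',[.575,.00,.165],[t*np.cos(g),t*np.sin(g)])"
```

```text
9.575 [0.5452 0.0749 0.2102] [ 0.05 -0.2  -2.41] 0.009778124133771411
side [546.4 -19.  195.8] axis [0.343 0.136 0.93 ] tilt 21.6 yaw -158.3 17 1.11
top [555.5   3.7 177.5] axis [0.567 0.144 0.811] tilt 35.8 yaw -165.8 0 nan
both [603.9  40.3 242.8] axis [-0.596 -0.107  0.796] tilt 37.3 yaw 10.2 21 1.28
  return _methods._mean(a, axis=axis, dtype=dtype,
  ret = ret.dtype.type(ret / rcount)
```

View pics/side5.png

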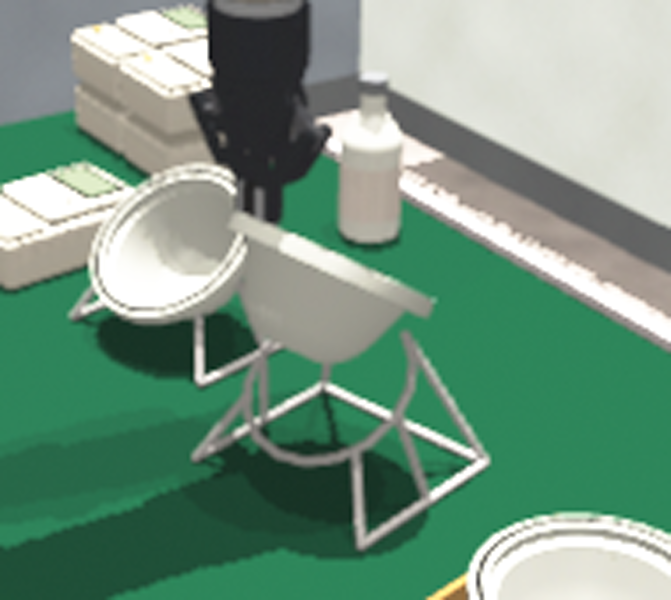

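View pics/top5.png

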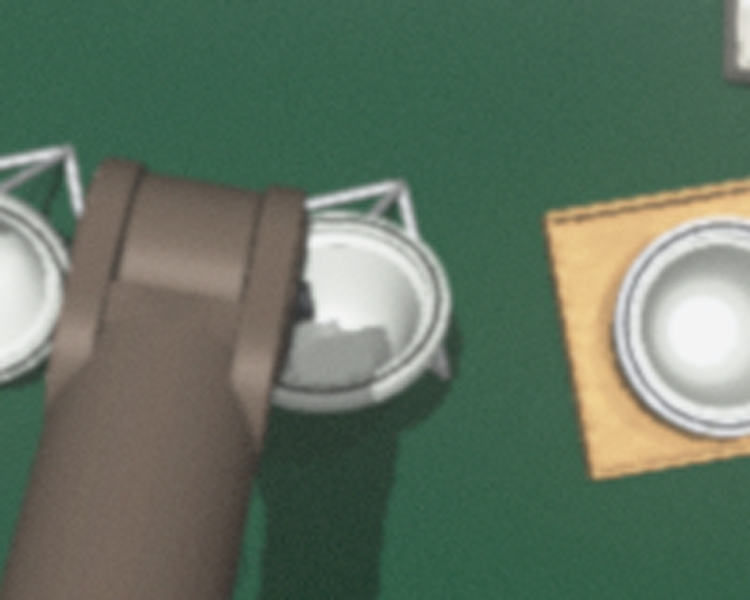

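```bash
python3 -c "
from h import *
t=.7;g=.243
measure('5',[.546,-.002,.165],[t*np.cos(g),t*np.sin(g)])"
```

```text
side [552.7   6.1 172.3] axis [ 0.449 -0.055  0.892] tilt 26.9 yaw 173.0 316 1.19
top [544.3   3.1 163.4] axis [0.564 0.115 0.818] tilt 35.1 yaw -168.5 700 1.03
both [545.6   3.4 165.8] axis [0.566 0.066 0.821] tilt 34.8 yaw -173.3 922 1.33
```

>>> step_arm(moves=[{"delta_pos": [0, 0, 8], "yaw": 0}, {"delta_pos": [0, 0, 7], "yaw": 0}, {"delta_pos": [0, 0, 3], "yaw": 0}, {"delta_pos": [0, 0, 0], "yaw": 0}], newtons=40)

```text
time: 10.07
tool_pos: [0.5452, 0.0767, 0.1919]
eef_rot: [[0.97, 0.242, -0.0], [0.242, -0.97, -0.0], [-0.0, 0.0, -1.0]]
force: [-0.2, -0.6, -2.3]
gripper_width: 0.0098
```

```bash
python3 look.py 6 'dict(side=(130,300,240,430),top=(160,320,240,440))'
```

```text
10.175 [0.5454 0.0768 0.1922] [ 0.79  0.08 -2.81] 0.009710150337219932
```

View pics/side6.png

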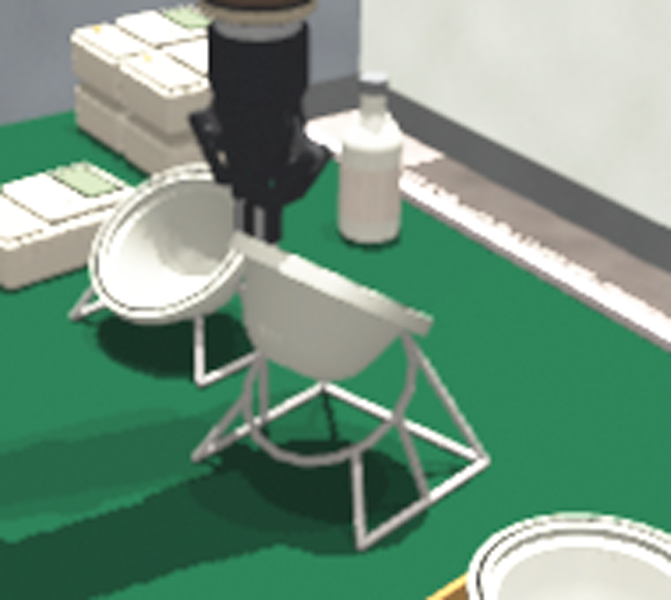

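>>> step_arm(moves=[{"delta_pos": [-0.8, 0, 3], "yaw": 0}, {"delta_pos": [-2, 0, 3], "yaw": 0}, {"delta_pos": [-2.5, 0, 3], "yaw": 0}, {"delta_pos": [-2.5, 0, 3], "yaw": 0}, {"delta_pos": [0, 0, 0], "yaw": 0}])

```text
time: 10.8
tool_pos: [0.5383, 0.075, 0.1804]
eef_rot: [[0.97, 0.242, 0.002], [0.242, -0.97, 0.0], [0.002, 0.0, -1.0]]
force: [2.4, 2.0, 2.1]
gripper_width: 0.0096
```

```bash
python3 look.py 7 'dict(side=(130,300,240,430),top=(160,320,240,440))';  python3 -c "
from h import *
t=.6;g=.243
measure('7',[.541,0.003,.147],[t*np.cos(g),t*np.sin(g)],cams=('top',))"
```

```text
10.9 [0.5384 0.075  0.1805] [2.31 1.43 1.98] 0.009485491980634933
top [547.  -10.4 144.2] axis [0.457 0.469 0.756] tilt 40.9 yaw -134.3 200 1.51
```

View pics/side7.png

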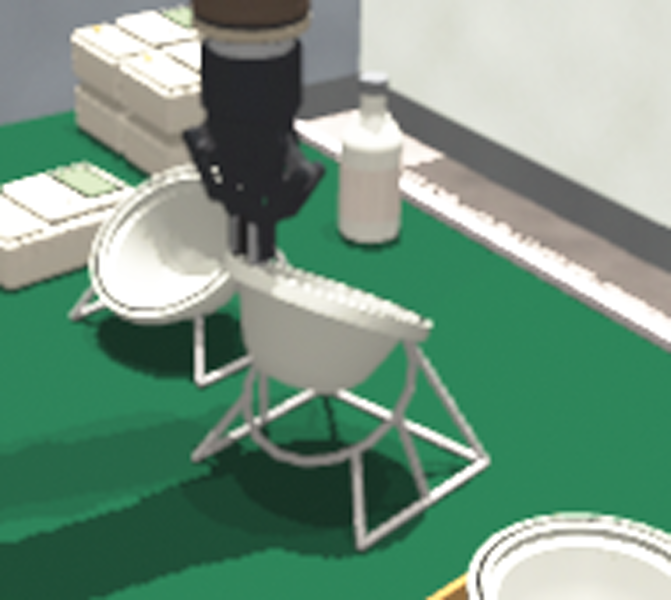

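>>> step_arm(moves=[{"delta_pos": [-2.1, 0, 3.4], "yaw": 0}, {"delta_pos": [-2, 0, 3.5], "yaw": 0}, {"delta_pos": [-1.9, 0, 3.5], "yaw": 0}, {"delta_pos": [0, 0, 0], "yaw": 0}])

```text
time: 11.4
tool_pos: [0.5312, 0.0732, 0.1692]
eef_rot: [[0.97, 0.242, -0.001], [0.242, -0.97, -0.0], [-0.001, -0.0, -1.0]]
force: [1.0, -0.6, 0.7]
gripper_width: 0.0097
```

```bash
python3 look.py 8 'dict(side=(130,300,240,430),top=(160,320,240,440))';  python3 -c "
from h import *
t=.35;g=.243
measure('8',[.541,0.003,.137],[t*np.cos(g),t*np.sin(g)],cams=('top',))"
```

```text
11.5 [0.5314 0.0733 0.1694] [ 1.04 -1.22  0.72] 0.009630809052956175
top [556.7   3.8 138.6] axis [0.153 0.128 0.98 ] tilt 11.5 yaw -140.0 357 1.18
```

View pics/side8.png

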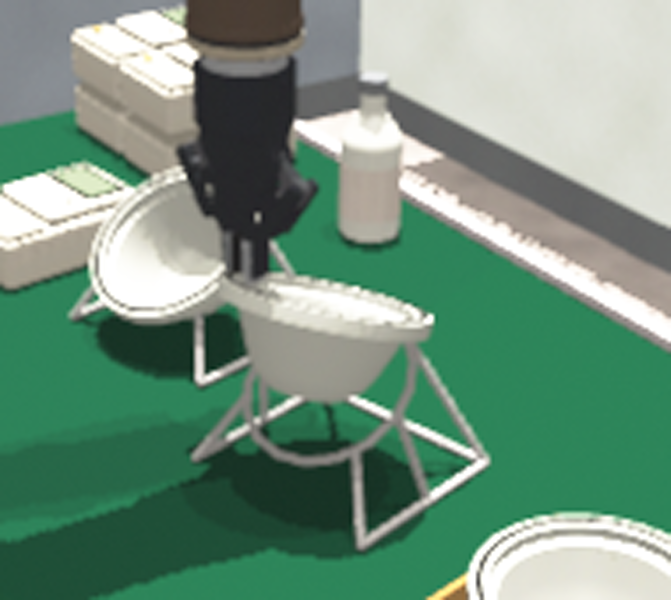

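View pics/top8.png

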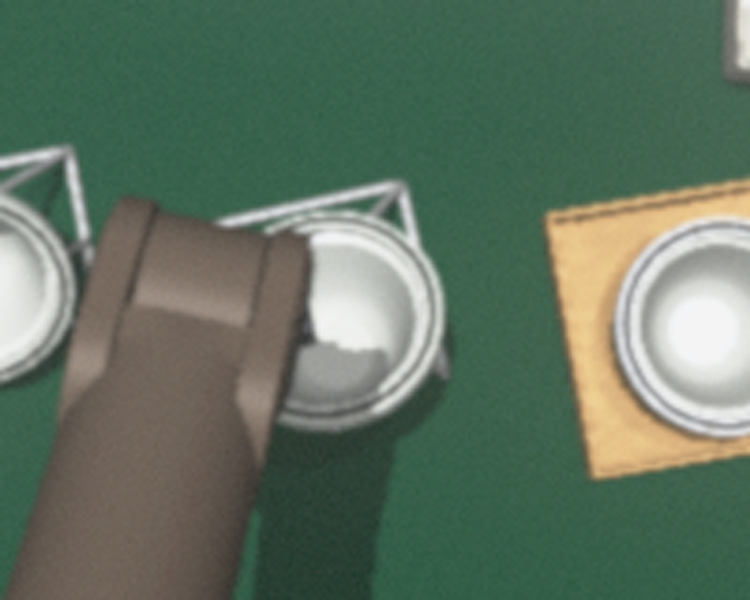

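>>> step_arm(moves=[{"delta_pos": [-1.4, 0, 3.3], "yaw": 0}, {"delta_pos": [-1.2, 0, 3.4], "yaw": 0}, {"delta_pos": [-0.6, 0, 2.3], "yaw": 0}, {"delta_pos": [0, 0, 0], "yaw": 0}])

```text
time: 12.0
tool_pos: [0.5295, 0.0726, 0.161]
eef_rot: [[0.97, 0.242, 0.002], [0.242, -0.97, 0.0], [0.002, 0.0, -1.0]]
force: [3.7, -1.0, 4.7]
gripper_width: 0.0101
```

```bash
python3 look.py 9 'dict(side=(130,300,240,430),top=(160,320,240,440))';  python3 -c "
from h import *
t=.05;g=.243
measure('9',[.541,0.003,.117],[t*np.cos(g),t*np.sin(g)])"
```

```text
12.1 [0.5295 0.0726 0.1611] [ 3.18 -1.1   4.29] 0.009621066650980304
side [549.    5.3 133.4] axis [ 0.235 -0.002  0.972] tilt 13.6 yaw 179.4 344 1.12
top [549.6   1.7 123.5] axis [0.239 0.162 0.957] tilt 16.8 yaw -145.9 388 1.14
both [555.5   8.2 143.1] axis [ 0.108 -0.089  0.99 ] tilt 8.0 yaw 140.4 698 1.54
```

View pics/side9.png

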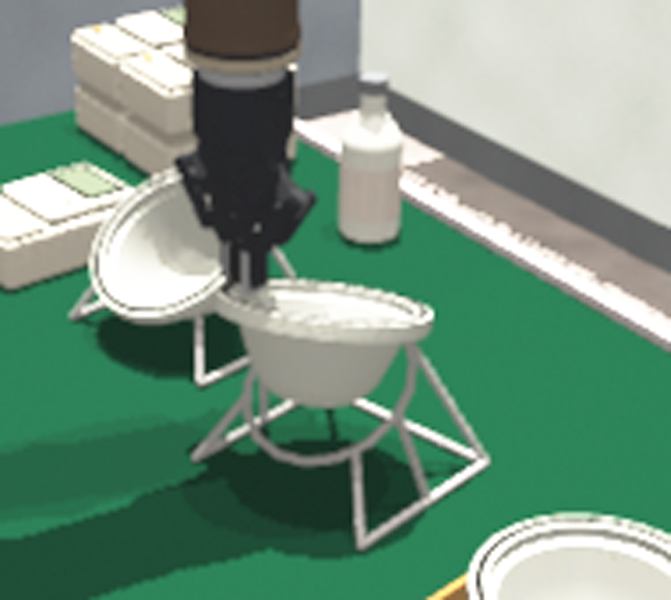

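```bash
cat >> h.py <<'E'
def measure2(tag,tcp,hd,theta0,du=0,dzr=-13,cams=("side","top"),dark=95,roll0=0,verbose=True):
    """grasped cover: hd heading deg of tool x; theta0 tilt (deg) of axis toward +tool x. prior on rim mid."""
    g=np.radians(hd);X=np.array([np.cos(g),np.sin(g),0]);Y=np.cross([0,0,-1.],X);Zu=np.array([0,0,1.])
    tcp=np.array(tcp)
    rm=tcp*1e3+75.5*Y+du*X+np.array([0,0,dzr])
    Q=[]
    for n in cams:
        d=np.load(f"{n}{tag}.npz");W=cloud(d).reshape(-1,3)*1e3;I=d["img"].reshape(-1,3).astype(int)
        m=np.isfinite(W[:,2])&((I.max(1)-I.min(1))<45)&(I.max(1)>dark)
        Q.append(W[m])
    Q=np.vstack(Q);Q=Q[np.linalg.norm(Q-rm,axis=1)<100]
    # p: dx,dy,dz of rim mid in tool axes, tilt about Y (toward X), tilt toward Y
    def ax(p):
        a=Zu+np.tan(p[3])*X+np.tan(p[4])*Y; return a/np.linalg.norm(a)
    def rh(p,P):
        a=ax(p);c=rm+p[0]*X+p[1]*Y+p[2]*Zu;D=P-c;h=D@a;r=np.linalg.norm(D-h[:,None]*a,axis=1);return r,h
    p=np.array([0,0,0,np.radians(theta0),np.radians(roll0)])
    for i in range(8):
        r,h=rh(p,Q); w=10 if i<3 else 5
        dd=np.hypot(np.maximum(abs(r-75.5)-6.5,0),np.maximum(abs(h)-7,0))
        m=(dd<w)&(h>-6)
        S=Q[m]
        def f(q):
            r,h=rh(q,S);return np.r_[boxd(r,h+31)/2,]
        def F(q):
            v=f(q);v=np.sign(v)*np.sqrt(2*(np.sqrt(1+v*v)-1)); return np.r_[v,np.array([q[0]/6,q[1]/4,q[2]/5])*3]
        p=least_squares(F,p,x_scale=[1,1,1,.02,.02]).x
    c=rm+p[0]*X+p[1]*Y+p[2]*Zu
    print(tag,cams,"rimmid",np.round(c,1),"off",np.round(p[:3],1),"tiltX",round(np.degrees(p[3]),1),"tiltY",round(np.degrees(p[4]),1),m.sum(),round(np.median(abs(f(p)))*2,2))
    return c,p
E
python3 -c "
from h import *
for tag,tcp,th,dz in (('5',[.545,.075,.2095],35,-20),('8',[.5313,.0733,.1693],15,-15),('9',[.5295,.0726,.161],8,-15)):
  for cams in (('side',),('top',),('side','top')): measure2(tag,tcp,13.9,th,0,dz,cams)
"
```

```text
5 ('side',) rimmid [563.2   4.4 193.1] off [ 0.7 -2.6  3.6] tiltX 50.6 tiltY 6.7 85 0.67
5 ('top',) rimmid [561.9   6.5 188.7] off [-0.  -4.9 -0.8] tiltX 35.1 tiltY 1.8 710 0.99
5 ('side', 'top') rimmid [561.7   5.1 189.2] off [-0.6 -3.6 -0.3] tiltX 35.1 tiltY 1.9 959 1.08
8 ('side',) rimmid [554.5   3.5 154.3] off [ 5.7 -2.2  0. ] tiltX 21.7 tiltY -4.4 630 0.94
8 ('top',) rimmid [557.2   7.9 155.5] off [ 9.4 -5.8  1.2] tiltX 21.5 tiltY -4.0 718 1.24
8 ('side', 'top') rimmid [555.6   4.8 155.7] off [ 7.1 -3.2  1.4] tiltX 21.6 tiltY -4.4 1245 1.42
9 ('side',) rimmid [553.5   3.2 150.7] off [ 6.6 -2.4  4.7] tiltX 16.7 tiltY -7.4 662 0.89
9 ('top',) rimmid [555.6   7.8 151.2] off [ 9.7 -6.3  5.2] tiltX 16.5 tiltY -7.7 748 1.32
9 ('side', 'top') rimmid [554.2   4.2 151.8] off [ 7.6 -3.2  5.8] tiltX 16.4 tiltY -7.6 1341 1.3
```

>>> step_arm(moves=[{"delta_pos": [0, 0, -15], "yaw": 0}, {"delta_pos": [0, 0, -25], "yaw": 0}, {"delta_pos": [0, 0, -20], "yaw": -0.1}, {"delta_pos": [0, 0, 0], "yaw": -0.175}, {"delta_pos": [0, 0, 0], "yaw": -0.175}, {"delta_pos": [0, 0, 0], "yaw": -0.175}, {"delta_pos": [0, 0, 0], "yaw": -0.175}, {"delta_pos": [0, 0, 0], "yaw": -0.175}, {"delta_pos": [0, 0, 0], "yaw": -0.175}, {"delta_pos": [0, 0, 0], "yaw": -0.16}], newtons=50)

```text
time: 13.35
tool_pos: [0.527, 0.0723, 0.2205]
eef_rot: [[0.011, 1.0, -0.004], [1.0, -0.011, -0.001], [-0.001, -0.004, -1.0]]
force: [-0.9, 0.4, -2.8]
gripper_width: 0.0098
```

```bash
python3 -c "
from station import *
from h import *
s=observe();print(s['q'][6],go([.597,-.0747,.195],88.9,s))"
```

```text
-0.04820876000385886 {'yaw': np.float64(0.0086), 'after': array([-145.7,   72.8,   25.5]), 'now': array([-146.2,   71.6,   25.4]), 'h': np.float64(89.39)}
```

>>> step_arm(moves=[{"delta_pos": [-15, 7, -10], "yaw": 0}, {"delta_pos": [-35, 17, 0], "yaw": 0}, {"delta_pos": [-40, 20, 0], "yaw": 0}, {"delta_pos": [-36, 18, 0], "yaw": 0}, {"delta_pos": [-20, 10, 10], "yaw": 0}, {"delta_pos": [0, 0, 15], "yaw": 0}, {"delta_pos": [0, 0, 10], "yaw": 0}, {"delta_pos": [0, 0, 0], "yaw": 0}])

```text
time: 14.35
tool_pos: [0.5975, -0.0733, 0.1948]
eef_rot: [[0.016, 1.0, -0.002], [1.0, -0.016, 0.001], [0.001, -0.002, -1.0]]
force: [0.4, 0.5, -2.2]
gripper_width: 0.0098
```

```bash
python3 look.py 10 'dict(side=(130,300,260,450),top=(130,320,240,480))';  python3 -c "
from station import *
from h import *
s=observe()
for c in (('side',),('top',),('side','top')): measure2('10',s['tool_pos'],89.4,16,7,-9,c,roll0=-7)
"
```

```text
14.45 [ 0.5984 -0.0736  0.196 ] [ 0.03 -0.41 -1.91] 0.009732837686320602
10 ('side',) rimmid [669.7 -63.  188.7] off [ 4.4 -4.3  1.8] tiltX 13.1 tiltY -5.9 394 1.03
10 ('top',) rimmid [671.5 -66.1 189.2] off [ 1.3 -2.5  2.3] tiltX -20.0 tiltY -33.7 92 1.65
10 ('side', 'top') rimmid [669.5 -62.4 191.1] off [ 5.  -4.6  4.1] tiltX 10.7 tiltY -5.0 508 1.3
```

View pics/side10.png

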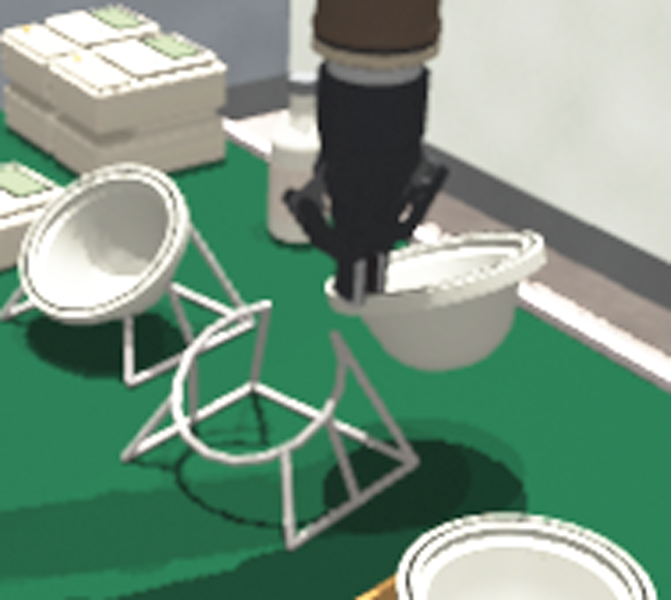

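View pics/top10.png

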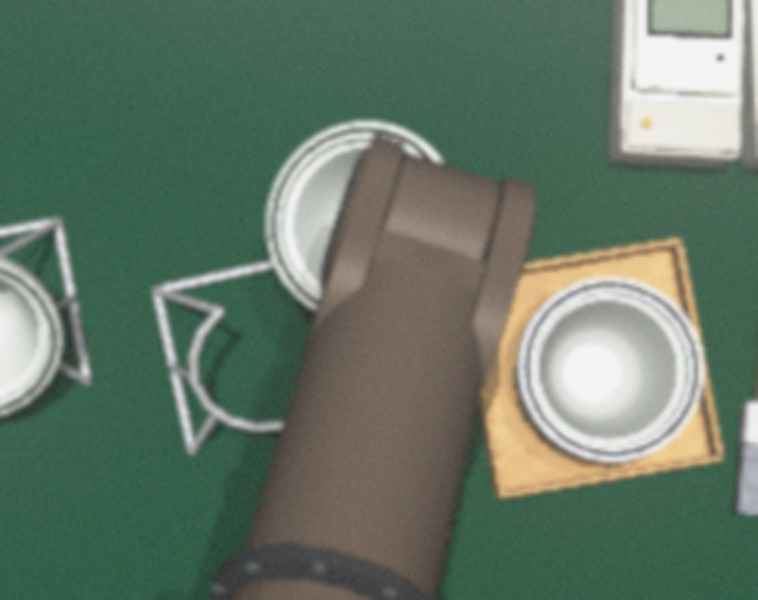

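>>> step_arm(moves=[{"delta_pos": [0, 0, 12], "yaw": 0}, {"delta_pos": [0, 0, 12], "yaw": 0}, {"delta_pos": [0, 0, 8], "yaw": 0}, {"delta_pos": [0, 0, 0], "yaw": 0}], newtons=40)

```text
time: 14.95
tool_pos: [0.5985, -0.0739, 0.1634]
eef_rot: [[0.016, 1.0, -0.0], [1.0, -0.016, 0.001], [0.001, -0.0, -1.0]]
force: [-1.3, 3.8, 2.5]
gripper_width: 0.0097
```

```bash
python3 look.py 11 'dict(side=(130,300,260,450),top=(130,320,240,480))';  python3 -c "
from station import *
from h import *
s=observe()
for c in (('side',),): measure2('11',s['tool_pos'],89.4,12,7,-9,c,roll0=-6)
"
```

```text
15.05 [ 0.5986 -0.0737  0.1639] [-1.06  3.4   1.43] 0.00983231915761672
11 ('side',) rimmid [670.9 -65.7 150.6] off [ 1.8 -3.3 -4.3] tiltX 18.4 tiltY -5.3 602 0.95
```

View pics/side11.png

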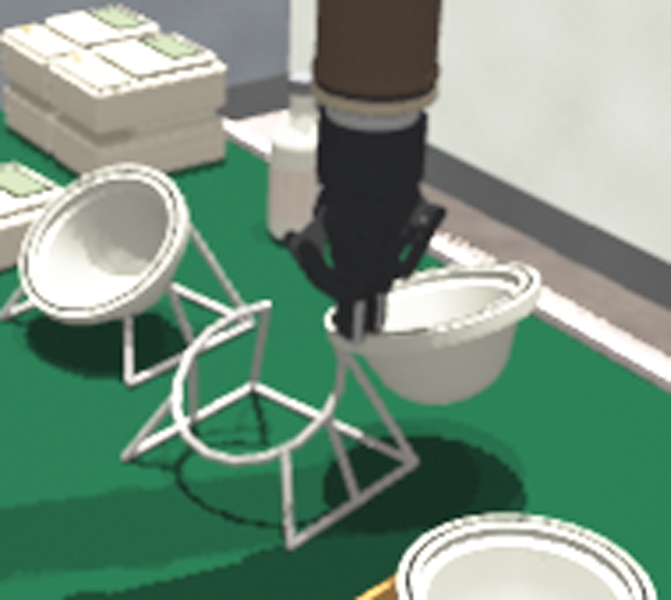

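>>> step_arm(moves=[{"delta_pos": [-1.8, 0, 3], "yaw": 0}, {"delta_pos": [-1.5, 0, 3], "yaw": 0}, {"delta_pos": [-1, 0, 3], "yaw": 0}, {"delta_pos": [0, 0, 0], "yaw": 0}])

```text
time: 15.55
tool_pos: [0.5991, -0.079, 0.1548]
eef_rot: [[0.016, 1.0, 0.002], [1.0, -0.016, -0.0], [-0.0, 0.002, -1.0]]
force: [1.9, 2.0, 2.4]
gripper_width: 0.0101
```

```bash
python3 look.py 12 'dict(side=(130,300,260,450),top=(130,320,240,480))';  python3 -c "
from station import *
from h import *
s=observe()
for c in (('side',),): measure2('12',s['tool_pos'],89.4,9,7,-12,c,roll0=-6)
"
```

```text
15.65 [ 0.5991 -0.079   0.155 ] [2.33 2.62 2.62] 0.009908530937923819
12 ('side',) rimmid [671.8 -70.3 141.5] off [ 2.4 -3.  -1.5] tiltX 9.9 tiltY -3.1 633 0.91
```

View pics/side12.png

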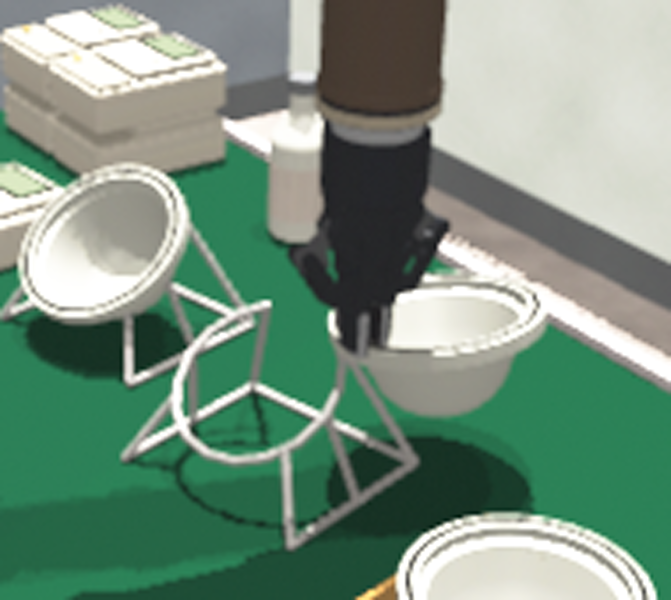

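>>> step_arm(moves=[{"delta_pos": [-0.8, 0, 3], "yaw": 0}, {"delta_pos": [-0.5, 0, 3], "yaw": 0}, {"delta_pos": [-0.3, 0, 3], "yaw": 0}, {"delta_pos": [0, 0, 0], "yaw": 0}])

```text
time: 16.15
tool_pos: [0.5984, -0.0804, 0.1457]
eef_rot: [[0.016, 1.0, 0.0], [1.0, -0.016, 0.0], [0.0, 0.0, -1.0]]
force: [0.9, 1.8, 6.0]
gripper_width: 0.0094
```

```bash
python3 look.py 13 'dict(side=(130,300,260,450),top=(130,320,240,480))';  python3 -c "
from station import *
from h import *
s=observe()
for c in (('side',),('top',)): measure2('13',s['tool_pos'],89.4,2,3,-14,c,roll0=-2)
"
```

```text
16.25 [ 0.5984 -0.0803  0.1457] [-0.25  2.61  5.63] 0.009546567146560778
13 ('side',) rimmid [671.2 -71.9 134.1] off [ 6.1 -2.7  2.4] tiltX 2.0 tiltY -3.2 648 0.9
13 ('top',) rimmid [673.4 -72.5 135.1] off [ 5.6 -0.6  3.4] tiltX 2.0 tiltY -3.3 617 1.41
```

View pics/side13.png

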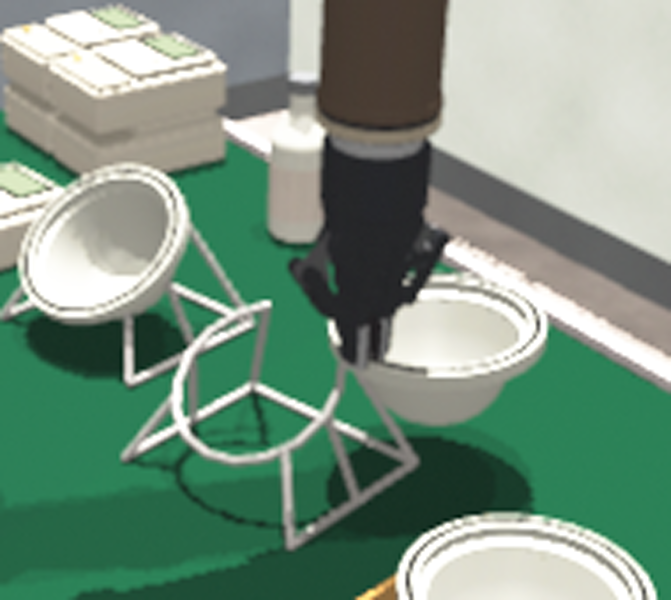

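>>> step_arm(moves=[{"delta_pos": [0, 0, 2], "yaw": 0}, {"delta_pos": [0, 0, 1.5], "yaw": 0}, {"delta_pos": [0, 0, 0], "yaw": 0}, {"delta_pos": [0, 0, -10], "yaw": 0}, {"delta_pos": [0, 0, -15], "yaw": 0}, {"delta_pos": [0, 0, -15], "yaw": 0}, {"delta_pos": [0, 0, 0], "yaw": 0}])

```text
time: 17.12
tool_pos: [0.5991, -0.0807, 0.1838]
eef_rot: [[0.016, 1.0, 0.003], [1.0, -0.016, -0.0], [-0.0, 0.003, -1.0]]
force: [0.3, 1.0, -2.0]
gripper_width: 0.0099
```

```bash
python3 look.py 14 'dict(side=(130,300,260,450),top=(130,320,240,480))';  python3 -c "
from station import *
from h import *
s=observe()
for c in (('side',),('top',),('side','top')): measure2('14',s['tool_pos'],89.4,0,6,-11,c,roll0=-2)
"
```

```text
17.225 [ 0.5983 -0.0803  0.1823] [ 0.15  0.27 -1.95] 0.010062359581482466
14 ('side',) rimmid [671.9 -71.9 171.4] off [ 3.2 -2.   0.1] tiltX 2.8 tiltY -2.4 661 0.92
14 ('top',) rimmid [673.4 -72.6 171.5] off [ 2.5 -0.5  0.2] tiltX 2.8 tiltY -2.8 649 1.47
14 ('side', 'top') rimmid [672.4 -72.2 171.5] off [ 2.9 -1.4  0.2] tiltX 2.8 tiltY -2.7 1304 1.15
```

>>> step_arm(moves=[{"delta_pos": [0, 0, -15], "yaw": 0}, {"delta_pos": [-20, -10, 0], "yaw": 0}, {"delta_pos": [-38, -19, 0], "yaw": 0}, {"delta_pos": [-45, -22, 0], "yaw": 0}, {"delta_pos": [-45, -22, 0], "yaw": 0}, {"delta_pos": [-40, -20, 0], "yaw": 0}, {"delta_pos": [-25, -12, 0], "yaw": 0}, {"delta_pos": [-10, -5, 0], "yaw": 0}, {"delta_pos": [0, 0, 0], "yaw": 0}], newtons=25)

```text
time: 18.35
tool_pos: [0.4844, -0.302, 0.1973]
eef_rot: [[0.017, 1.0, 0.0], [1.0, -0.017, 0.0], [0.0, 0.0, -1.0]]
force: [0.2, -0.2, -1.7]
gripper_width: 0.0095
```

```bash
python3 look.py 15 'dict(side=(160,360,320,520),top=(130,320,320,520))';  python3 -c "
from station import *
from h import *
s=observe()
for c in (('side',),('top',),('side','top')): measure2('15',s['tool_pos'],89.1,0,6,-11,c,roll0=-2)
"
```

```text
18.45 [ 0.4855 -0.3003  0.1971] [ 0.01  0.97 -1.72] 0.010273415984117278
15 ('side',) rimmid [ 557.3 -293.   184.6] off [ 2.4 -3.8 -1.5] tiltX 2.9 tiltY -2.2 1009 0.77
15 ('top',) rimmid [ 559.4 -291.2  185.3] off [ 4.3 -1.8 -0.8] tiltX 2.8 tiltY -2.2 982 1.38
15 ('side', 'top') rimmid [ 557.7 -292.5  185. ] off [ 2.9 -3.4 -1.1] tiltX 2.7 tiltY -2.2 1962 1.08
```

View pics/side15.png

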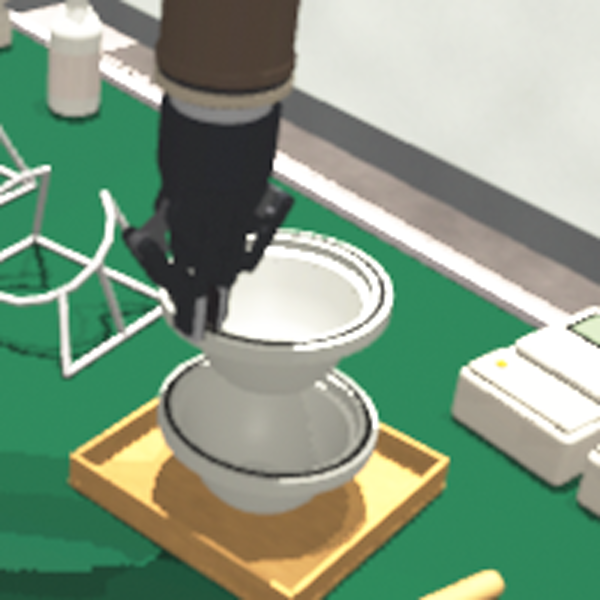

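>>> step_arm(moves=[{"delta_pos": [-4.2, 4.1, -25], "yaw": 0}, {"delta_pos": [0, 0, 25], "yaw": 0}, {"delta_pos": [0, 0, -25], "yaw": 0}, {"delta_pos": [0, 0, 25], "yaw": 0}, {"delta_pos": [0, 0, 0], "yaw": 0}, {"delta_pos": [0, 0, 0], "yaw": 0}], newtons=20)

```text
time: 19.2
tool_pos: [0.4893, -0.3051, 0.1975]
eef_rot: [[0.015, 1.0, -0.0], [1.0, -0.015, 0.0], [0.0, -0.0, -1.0]]
force: [0.1, 0.2, -2.7]
gripper_width: 0.0098
```

```bash
python3 look.py 16 'dict(side=(160,360,320,520),top=(130,320,320,520))';  python3 -c "
from station import *
from h import *
s=observe()
for c in (('side',),('top',),('side','top')): measure2('16',s['tool_pos'],89.1,2,6,-11,c,roll0=-2)
"
```

```text
19.3 [ 0.4893 -0.3057  0.1978] [ 0.63 -0.83 -2.37] 0.010004972495647906
16 ('side',) rimmid [ 562.2 -296.7  182.3] off [ 4.2 -2.7 -4.5] tiltX 3.7 tiltY -0.6 1004 0.74
16 ('top',) rimmid [ 563.6 -296.2  183.6] off [ 4.7 -1.4 -3.2] tiltX 3.6 tiltY -0.6 999 1.33
16 ('side', 'top') rimmid [ 562.5 -296.5  183. ] off [ 4.4 -2.5 -3.8] tiltX 3.3 tiltY -0.7 1998 1.07
```

>>> step_arm(moves=[{"delta_pos": [0, 0, -25], "yaw": 0}, {"delta_pos": [0, 0, 25], "yaw": 0}, {"delta_pos": [0, 0, -25], "yaw": 0}, {"delta_pos": [0, 0, 25], "yaw": 0}, {"delta_pos": [0, 0, 0], "yaw": 0}, {"delta_pos": [0, 0, 0], "yaw": 0}])

```text
time: 20.05
tool_pos: [0.4889, -0.306, 0.1978]
eef_rot: [[0.016, 1.0, 0.0], [1.0, -0.016, -0.0], [-0.0, 0.0, -1.0]]
force: [-0.9, -0.9, -2.4]
gripper_width: 0.0099
```

```bash
python3 look.py 17 'dict(side=(160,360,320,520),top=(130,320,320,520))';  python3 -c "
from station import *
from h import *
s=observe()
for c in (('side',),('top',),('side','top')): measure2('17',s['tool_pos'],89.1,2,6,-13,c,roll0=0)
"
```

```text
20.15 [ 0.4891 -0.3061  0.198 ] [ 0.74  0.65 -2.58] 0.009925923624286754
17 ('side',) rimmid [ 561.7 -297.7  182.7] off [ 3.6 -3.  -2.3] tiltX 3.8 tiltY -0.7 1007 0.77
17 ('top',) rimmid [ 563.3 -296.4  183.6] off [ 4.9 -1.5 -1.4] tiltX 3.7 tiltY -0.8 985 1.37
17 ('side', 'top') rimmid [ 562.1 -297.4  183.3] off [ 3.8 -2.7 -1.7] tiltX 3.4 tiltY -0.8 1976 1.06
```

>>> step_arm(moves=[{"delta_pos": [0, 0, 12], "yaw": 0}, {"delta_pos": [0, 0, 18], "yaw": 0}, {"delta_pos": [0, 0, 18], "yaw": 0}, {"delta_pos": [0, 0, 16], "yaw": 0}, {"delta_pos": [0, 0, 10], "yaw": 0}, {"delta_pos": [0, 0, 6], "yaw": 0}, {"delta_pos": [0, 0, 0], "yaw": 0}])

```text
time: 21.02
tool_pos: [0.4888, -0.3058, 0.117]
eef_rot: [[0.016, 1.0, -0.0], [1.0, -0.016, 0.0], [0.0, -0.0, -1.0]]
force: [-0.7, -0.1, -1.2]
gripper_width: 0.0099
```

```bash
python3 look.py 18 'dict(side=(200,380,320,520),top=(130,320,320,520))';  python3 -c "
from station import *
from h import *
s=observe()
for c in (('side',),('top',),('side','top')): measure2('18',s['tool_pos'],89.1,3,6,-14,c,roll0=0)
"
```

```text
21.125 [ 0.4891 -0.3061  0.1176] [ 0.21  0.5  -2.23] 0.009774909508291378
18 ('side',) rimmid [ 561.6 -297.5  101.9] off [ 3.7 -3.1 -1.8] tiltX 3.7 tiltY -0.6 939 0.76
18 ('top',) rimmid [ 563.3 -297.   103.2] off [ 4.3 -1.4 -0.4] tiltX 3.9 tiltY -0.7 827 1.43
18 ('side', 'top') rimmid [ 562.  -297.4  102.4] off [ 3.9 -2.7 -1.2] tiltX 3.4 tiltY -0.7 1749 1.1
```

View pics/side18.png

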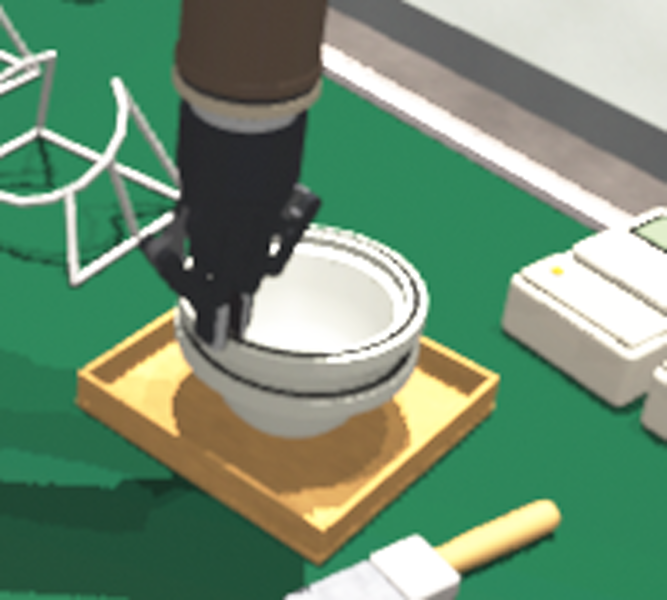

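>>> step_arm(moves=[{"delta_pos": [0, 0, 4], "yaw": 0}, {"delta_pos": [0, 0, 3], "yaw": 0}, {"delta_pos": [0, 0, 0], "yaw": 0}])

```text
time: 21.5
tool_pos: [0.4887, -0.3057, 0.11]
eef_rot: [[0.016, 1.0, -0.0], [1.0, -0.016, 0.0], [0.0, -0.0, -1.0]]
force: [-0.6, 0.8, -2.8]
gripper_width: 0.01
```

>>> step_arm(moves=[{"delta_pos": [0, 0, 1.5], "yaw": 0}, {"delta_pos": [0, 0, 1], "yaw": 0}, {"delta_pos": [0, 0, 0], "yaw": 0}])

```text
time: 21.88
tool_pos: [0.4888, -0.3058, 0.1077]
eef_rot: [[0.016, 1.0, 0.0], [1.0, -0.016, 0.0], [0.0, 0.0, -1.0]]
force: [0.3, -0.9, -2.0]
gripper_width: 0.0095
```

>>> step_arm(moves=[{"delta_pos": [0, 0, 1.5], "yaw": 0}, {"delta_pos": [0, 0, 1], "yaw": 0}, {"delta_pos": [0, 0, 0], "yaw": 0}])

```text
time: 22.25
tool_pos: [0.4888, -0.3057, 0.1052]
eef_rot: [[0.016, 1.0, -0.0], [1.0, -0.016, 0.0], [0.0, -0.0, -1.0]]
force: [-0.3, 0.5, -0.4]
gripper_width: 0.0099
```

```bash
python3 look.py 19 'dict(side=(200,380,320,520),top=(130,320,320,520))';  python3 -c "
from station import *
from h import *
s=observe()
for c in (('side',),('top',),('side','top')): measure2('19',s['tool_pos'],89.1,3,6,-14,c,roll0=0)
"
```

```text
22.35 [ 0.4888 -0.3058  0.1052] [ 0.46  1.62 -0.24] 0.009951386342666867
19 ('side',) rimmid [ 561.4 -297.1   91. ] off [ 3.8 -3.1 -0.3] tiltX 2.8 tiltY -1.2 915 0.85
19 ('top',) rimmid [ 563.  -296.    91.8] off [ 5.  -1.5  0.6] tiltX 2.9 tiltY -1.0 832 1.32
19 ('side', 'top') rimmid [ 561.7 -296.7   91.4] off [ 4.2 -2.8  0.2] tiltX 2.5 tiltY -1.2 1741 1.09
```

>>> step_arm(moves=[{"delta_pos": [0, 0, 1], "yaw": 0}, {"delta_pos": [0, 0, 1], "yaw": 0}, {"delta_pos": [0, 0, 0], "yaw": 0}])

```text
time: 22.72
tool_pos: [0.4886, -0.3055, 0.1031]
eef_rot: [[0.016, 1.0, -0.0], [1.0, -0.016, 0.001], [0.001, -0.0, -1.0]]
force: [-2.7, 2.2, 3.0]
gripper_width: 0.0097
```

>>> step_arm(moves=[{"delta_pos": [0, 0, 1], "yaw": 0}, {"delta_pos": [0, 0, 0], "yaw": 0}])

```text
time: 22.98
tool_pos: [0.4885, -0.3057, 0.1022]
eef_rot: [[0.016, 1.0, -0.0], [1.0, -0.016, 0.0], [0.0, -0.0, -1.0]]
force: [-3.1, 2.8, 3.9]
gripper_width: 0.0098
```

```bash
python3 look.py 20 'dict(side=(200,380,320,520),top=(130,320,320,520))';  python3 -c "
from station import *
from h import *
s=observe()
for c in (('side',),('top',),('side','top')): measure2('20',s['tool_pos'],89.1,3,6,-14,c,roll0=0)
"
```

```text
23.075 [ 0.4886 -0.3057  0.1022] [-4.45  1.84  4.36] 0.00965499709470947
20 ('side',) rimmid [ 561.2 -296.1   88.4] off [ 4.8 -3.1  0.2] tiltX 1.4 tiltY -1.3 905 0.85
20 ('top',) rimmid [ 562.8 -295.6   89.1] off [ 5.3 -1.5  0.9] tiltX 1.7 tiltY -1.4 830 1.33
20 ('side', 'top') rimmid [ 561.5 -295.9   88.7] off [ 4.9 -2.8  0.5] tiltX 1.4 tiltY -1.4 1727 1.08
```

View pics/side20.png

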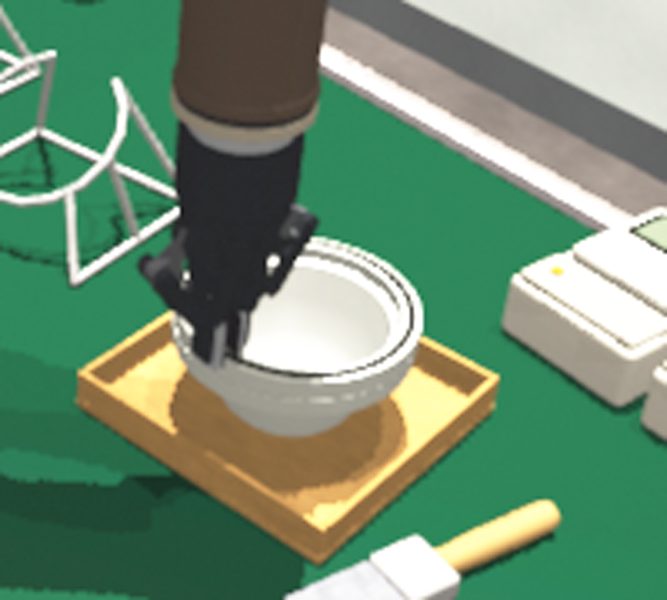

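>>> step_arm(moves=[{"delta_pos": [0.5, -1, 0], "yaw": 0}, {"delta_pos": [0, 0, 0.8], "yaw": 0}, {"delta_pos": [0, 0, 0], "yaw": 0}])

```text
time: 23.45
tool_pos: [0.4877, -0.3056, 0.1016]
eef_rot: [[0.016, 1.0, 0.0], [1.0, -0.016, -0.0], [-0.0, 0.0, -1.0]]
force: [-3.5, 2.0, 5.8]
gripper_width: 0.0096
```

```bash
python3 look.py 21 'dict(side=(200,380,320,520),top=(130,320,320,520))';  python3 -c "
from station import *
from h import *
s=observe()
for c in (('side',),('top',),('side','top')): measure2('21',s['tool_pos'],89.1,3,6,-14,c,roll0=0)
"
```

```text
23.55 [ 0.4878 -0.3055  0.1016] [-2.68  2.2   5.67] 0.009971220833238582
21 ('side',) rimmid [ 560.5 -296.3   88.4] off [ 4.4 -3.   0.8] tiltX 1.3 tiltY -1.7 914 0.86
21 ('top',) rimmid [ 562.3 -295.1   89.5] off [ 5.6 -1.1  1.9] tiltX 1.5 tiltY -1.7 823 1.33
21 ('side', 'top') rimmid [ 560.8 -295.9   88.8] off [ 4.7 -2.6  1.3] tiltX 1.0 tiltY -1.7 1732 1.14
```

>>> step_arm(moves=[{"delta_pos": [0, 0, -0.5], "yaw": 0}, {"delta_pos": [0, 0, 0], "yaw": 0}], jaw=0.115)

```text
time: 23.8
tool_pos: [0.488, -0.3054, 0.1019]
eef_rot: [[0.016, 1.0, 0.0], [1.0, -0.016, -0.0], [-0.0, 0.0, -1.0]]
force: [-2.3, 1.9, 2.9]
gripper_width: 0.0103
```

>>> step_arm(moves=[{"delta_pos": [0, 0, 0], "yaw": 0}, {"delta_pos": [0, 0, 0], "yaw": 0}], jaw=0.118)

```text
time: 24.05
tool_pos: [0.4879, -0.3053, 0.1019]
eef_rot: [[0.016, 1.0, 0.0], [1.0, -0.016, -0.0], [-0.0, 0.0, -1.0]]
force: [-1.5, 2.4, 3.1]
gripper_width: 0.0106
```

```bash
python3 look.py 22 'dict(side=(200,380,320,520),top=(130,320,320,520))';  python3 -c "
from station import *
from h import *
s=observe()
for c in (('side',),('top',),('side','top')): measure2('22',s['tool_pos'],89.1,1,4,-13,c,roll0=0)
"
```

```text
24.15 [ 0.4879 -0.3053  0.1019] [-0.17  2.16  3.53] 0.009965557143810016
22 ('side',) rimmid [ 560.8 -296.    88.5] off [ 6.5 -2.8 -0.4] tiltX 1.5 tiltY -1.5 912 0.83
22 ('top',) rimmid [ 562.4 -295.3   89.5] off [ 7.2 -1.2  0.7] tiltX 1.8 tiltY -1.7 831 1.42
22 ('side', 'top') rimmid [ 561.1 -295.8   88.9] off [ 6.7 -2.5  0.1] tiltX 1.4 tiltY -1.6 1734 1.12
```

Still held, so I'll open in small steps and watch the force.

>>> step_arm(moves=[{"delta_pos": [0, 0, 0], "yaw": 0}, {"delta_pos": [0, 0, 0], "yaw": 0}], jaw=0.122)

```text
time: 24.4
tool_pos: [0.4879, -0.3053, 0.1019]
eef_rot: [[0.016, 1.0, 0.0], [1.0, -0.016, 0.0], [0.0, 0.0, -1.0]]
force: [-1.5, 2.4, 2.6]
gripper_width: 0.0106
```

>>> step_arm(moves=[{"delta_pos": [0, 0, 0], "yaw": 0}, {"delta_pos": [0, 0, 0], "yaw": 0}], jaw=0.127)

```text
time: 24.65
tool_pos: [0.488, -0.3053, 0.1019]
eef_rot: [[0.016, 1.0, 0.0], [1.0, -0.016, -0.0], [-0.0, 0.0, -1.0]]
force: [-0.2, 2.6, 1.8]
gripper_width: 0.0112
```

>>> step_arm(moves=[{"delta_pos": [0, 0, 0], "yaw": 0}, {"delta_pos": [0, 0, 0], "yaw": 0}], jaw=0.133)

```text
time: 24.9
tool_pos: [0.488, -0.3054, 0.1019]
eef_rot: [[0.016, 1.0, 0.0], [1.0, -0.016, -0.0], [-0.0, 0.0, -1.0]]
force: [0.4, 1.3, 0.9]
gripper_width: 0.0116
```

```bash
python3 look.py 23 'dict(side=(200,380,320,520),top=(130,320,320,520))';  python3 -c "
from station import *
from h import *
s=observe()
for c in (('side',),('top',),('side','top')): measure2('23',s['tool_pos'],89.1,1,4,-13,c,roll0=0)
"
```

```text
25.0 [ 0.4879 -0.3054  0.1019] [0.08 1.57 0.91] 0.011590345846020233
23 ('side',) rimmid [ 560.7 -296.3   88.1] off [ 6.2 -2.9 -0.9] tiltX 1.7 tiltY -1.6 925 0.81
23 ('top',) rimmid [ 562.1 -295.    89. ] off [ 7.5 -1.5  0.1] tiltX 1.3 tiltY -1.9 849 1.39
23 ('side', 'top') rimmid [ 560.9 -295.9   88.7] off [ 6.6 -2.6 -0.3] tiltX 1.2 tiltY -1.6 1763 1.08
```

>>> step_arm(moves=[{"delta_pos": [0, 0, 0], "yaw": 0}, {"delta_pos": [0, 0, 0], "yaw": 0}], jaw=0.139)

```text
time: 25.25
tool_pos: [0.4878, -0.3055, 0.1019]
eef_rot: [[0.016, 1.0, 0.0], [1.0, -0.016, -0.0], [-0.0, 0.0, -1.0]]
force: [-0.3, 1.4, 0.8]
gripper_width: 0.0118
```

>>> step_arm(moves=[{"delta_pos": [0, 0, 0], "yaw": 0}, {"delta_pos": [0, 0, 0], "yaw": 0}], jaw=0.146)

```text
time: 25.5
tool_pos: [0.4878, -0.3055, 0.1019]
eef_rot: [[0.016, 1.0, 0.0], [1.0, -0.016, -0.0], [-0.0, 0.0, -1.0]]
force: [0.4, 0.2, 0.0]
gripper_width: 0.0127
```

>>> step_arm(moves=[{"delta_pos": [0, 0, 0], "yaw": 0}, {"delta_pos": [0, 0, 0], "yaw": 0}], jaw=0.153)

```text
time: 25.75
tool_pos: [0.4879, -0.3056, 0.1019]
eef_rot: [[0.016, 1.0, 0.0], [1.0, -0.016, -0.0], [-0.0, 0.0, -1.0]]
force: [1.1, 0.1, -0.4]
gripper_width: 0.0134
```

```bash
python3 look.py 24 'dict(side=(200,380,320,520),top=(130,320,320,520))';  python3 -c "
from station import *
from h import *
s=observe()
for c in (('side',),('top',),('side','top')): measure2('24',s['tool_pos'],89.1,1,4,-13,c,roll0=0)
"
```

```text
25.85 [ 0.4879 -0.3055  0.1019] [-0.11 -0.52 -1.13] 0.01316146624118626
24 ('side',) rimmid [ 560.6 -297.8   87.9] off [ 4.8 -2.9 -1. ] tiltX 0.6 tiltY -0.4 925 0.83
24 ('top',) rimmid [ 562.4 -297.1   88.6] off [ 5.5 -1.1 -0.3] tiltX 0.9 tiltY -0.6 825 1.46
24 ('side', 'top') rimmid [ 561.  -297.7   88.2] off [ 5.  -2.5 -0.8] tiltX 0.6 tiltY -0.5 1744 1.11
```

View pics/side24.png

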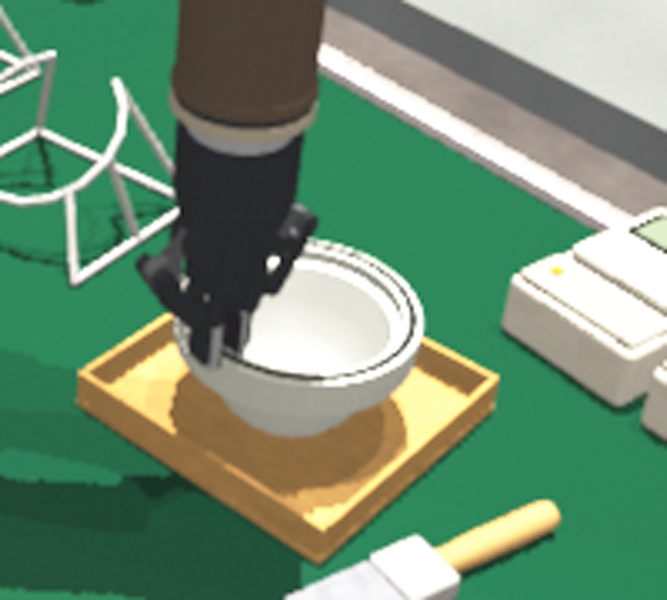

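>>> step_arm(moves=[{"delta_pos": [0, 0, 0], "yaw": 0}, {"delta_pos": [0, 0, 0], "yaw": 0}], jaw=0.2)

```text
time: 26.1
tool_pos: [0.4878, -0.3054, 0.1019]
eef_rot: [[0.016, 1.0, -0.0], [1.0, -0.016, -0.0], [-0.0, -0.0, -1.0]]
force: [0.2, 0.8, 0.4]
gripper_width: 0.0169
```

>>> step_arm(moves=[{"delta_pos": [0, 0, -3], "yaw": 0}, {"delta_pos": [0, 0, -8], "yaw": 0}, {"delta_pos": [0, 0, -20], "yaw": 0}, {"delta_pos": [0, 0, -40], "yaw": 0}, {"delta_pos": [0, 0, -60], "yaw": 0}])

```text
time: 26.72
tool_pos: [0.487, -0.3047, 0.2336]
eef_rot: [[0.016, 1.0, -0.003], [1.0, -0.016, 0.001], [0.001, -0.003, -1.0]]
force: [1.6, -0.0, -0.4]
gripper_width: 0.0172
```

```bash
python3 -c "
from station import *
from h import *
s=observe();print(s['tool_pos'],s['force'],go([.5929,.1989,.235],192.3,s))"; python3 look.py 25
python3 - <<'E'
from h import *
measure('25',[.562,-.297,.057],[0,0],zmin=.05)
E
```

```text
[ 0.48700113 -0.30474503  0.23358997] [ 1.62165978 -0.02467485 -0.44935403] {'yaw': np.float64(-1.8016), 'after': array([-210.8,  469.5,   -1.4]), 'now': array([505.3,  97.7,  -1.2]), 'h': np.float64(89.07)}
26.825 [ 0.4901 -0.3078  0.2396] [ 0.64 -0.34  0.06] 0.017295459652844746
side [ 561.7 -299.8   56.3] axis [0.    0.001 1.   ] tilt 0.0 yaw -132.2 1382 0.81
top [ 563.8 -297.1   57.3] axis [0.003 0.001 1.   ] tilt 0.2 yaw -157.1 881 1.49
both [ 562.2 -299.1   56.6] axis [-0.001 -0.002  1.   ] tilt 0.1 yaw 66.9 2267 1.05
```

>>> step_arm(moves=[{"delta_pos": [30, 6, 0], "yaw": 0}, {"delta_pos": [50, 9, 0], "yaw": 0}, {"delta_pos": [54, 10, 0], "yaw": 0}, {"delta_pos": [54, 11, 0], "yaw": 0}, {"delta_pos": [54, 11, 0], "yaw": 0}, {"delta_pos": [54, 11, 0], "yaw": 0}, {"delta_pos": [54, 11, 0], "yaw": 0}, {"delta_pos": [54, 10, 0], "yaw": 0}, {"delta_pos": [54, 10, 0], "yaw": 0}, {"delta_pos": [47, 8, 0], "yaw": 0}], jaw=0.5)

```text
time: 28.08
tool_pos: [0.593, 0.2003, 0.2333]
eef_rot: [[0.015, 1.0, 0.0], [1.0, -0.015, 0.0], [0.0, 0.0, -1.0]]
force: [1.3, -0.9, 0.8]
gripper_width: 0.0427
```

>>> step_arm(moves=[{"delta_pos": [0, 0, 0], "yaw": -0.18}, {"delta_pos": [0, 0, 0], "yaw": -0.18}, {"delta_pos": [0, 0, 0], "yaw": -0.18}, {"delta_pos": [0, 0, 0], "yaw": -0.18}, {"delta_pos": [0, 0, 0], "yaw": -0.18}, {"delta_pos": [0, 0, 0], "yaw": -0.18}, {"delta_pos": [0, 0, 0], "yaw": -0.18}, {"delta_pos": [0, 0, 0], "yaw": -0.18}, {"delta_pos": [0, 0, 0], "yaw": -0.18}, {"delta_pos": [0, 0, 0], "yaw": -0.18}])

```text
time: 29.32
tool_pos: [0.5929, 0.1977, 0.2333]
eef_rot: [[-0.976, -0.217, 0.0], [-0.217, 0.976, -0.0], [-0.0, -0.0, -1.0]]
force: [0.7, -0.2, 0.2]
gripper_width: 0.0422
```

```bash
python3 -c "
from station import *
from h import *
s=observe();print(s['tool_pos'],s['q'][6],go([.5929,.1989,.160],192.3,s))"
```

```text
[0.59292874 0.19774635 0.23325271] 1.3982688940667254 {'yaw': np.float64(0.004), 'after': array([-0.2,  1.1, 73.3]), 'now': array([-0.2,  1.2, 73.3]), 'h': np.float64(-167.47)}
```

>>> step_arm(moves=[{"delta_pos": [0, 1, 25], "yaw": 0}, {"delta_pos": [0, 0, 35], "yaw": 0}, {"delta_pos": [0, 0, 30], "yaw": 0}, {"delta_pos": [0, 0, 20], "yaw": 0}, {"delta_pos": [0, 0, 10], "yaw": 0}, {"delta_pos": [0, 0, 0], "yaw": 0}])

```text
time: 30.08
tool_pos: [0.5926, 0.1989, 0.1128]
eef_rot: [[-0.977, -0.211, -0.001], [-0.211, 0.977, -0.0], [0.001, -0.0, -1.0]]
force: [-0.6, 0.6, 0.4]
gripper_width: 0.0427
```

```bash
python3 look.py 26 'dict(side=(130,270,220,380),top=(130,320,180,380))'
```

```text
30.175 [0.5933 0.1992 0.1138] [-0.67 -0.1  -0.16] 0.04232065878212165
```

View pics/side26.png

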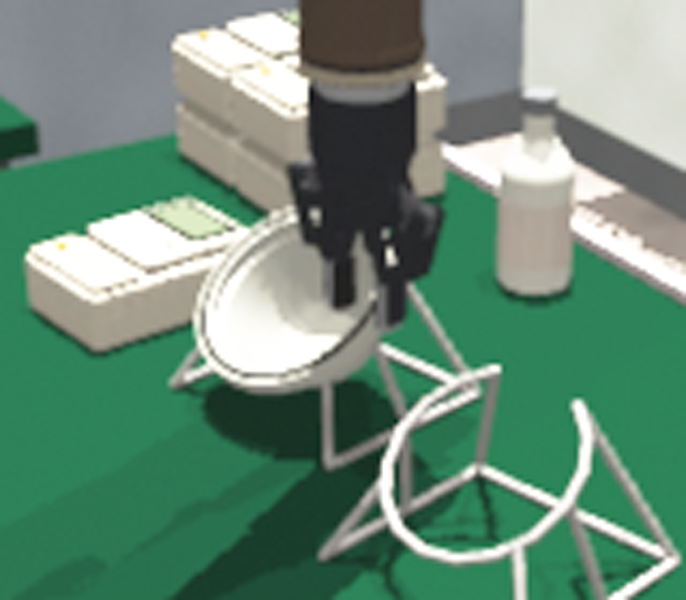

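>>> step_arm(moves=[{"delta_pos": [0, 0, 4], "yaw": 0}, {"delta_pos": [0, 0, 0], "yaw": 0}, {"delta_pos": [0, 0, 0], "yaw": 0}, {"delta_pos": [0, 0, 0], "yaw": 0}, {"delta_pos": [0, 0, 0], "yaw": 0}], jaw=0.0, newtons=25)

```text
time: 30.8
tool_pos: [0.5927, 0.1991, 0.109]
eef_rot: [[-0.977, -0.212, 0.0], [-0.212, 0.977, 0.0], [-0.0, 0.0, -1.0]]
force: [0.6, 1.0, 0.2]
gripper_width: 0.0119
```

>>> step_arm(moves=[{"delta_pos": [0, 0, 0], "yaw": 0}, {"delta_pos": [3, 0, -4], "yaw": 0}, {"delta_pos": [9, 0, -12.5], "yaw": 0}, {"delta_pos": [11.5, 0, -16.4], "yaw": 0}, {"delta_pos": [11.5, 0, -16.4], "yaw": 0}, {"delta_pos": [11.5, 0, -16.4], "yaw": 0}, {"delta_pos": [0, 0, -30], "yaw": 0}, {"delta_pos": [0, 0, -30], "yaw": 0}, {"delta_pos": [0, 0, 0], "yaw": 0}], newtons=60)

```text
time: 31.92
tool_pos: [0.5482, 0.1896, 0.2378]
eef_rot: [[-0.977, -0.211, 0.005], [-0.211, 0.977, 0.002], [-0.005, 0.001, -1.0]]
force: [1.1, -0.2, -2.4]
gripper_width: 0.0106
```

```bash
python3 look.py 27 'dict(side=(110,270,200,400),top=(130,320,180,380))'; python3 -c "
from station import *
from h import *
s=observe();print(s['q'][6],go([.5985,-.0737,.235],89.4,s))
for c in (('side',),('top',),('side','top')): measure2('27',s['tool_pos'],192.3,35,0,-18,c)
"
```

```text
32.025 [0.5468 0.1891 0.2347] [-0.44  0.09 -2.7 ] 0.010563377741109426
1.3721438741946237 {'yaw': np.float64(1.7945), 'after': array([-262.2,   54.5,   -0.3]), 'now': array([   5. , -267.8,   -0.3]), 'h': np.float64(-167.78)}
27 ('side',) rimmid [532.8 263.6 218.8] off [-2.3  0.3  2.1] tiltX 35.3 tiltY 1.4 562 1.18
27 ('top',) rimmid [530.3 263.5 216.7] off [ 0.2  0.8 -0.1] tiltX 49.7 tiltY 1.8 4 0.46
27 ('side', 'top') rimmid [532.9 263.7 218.8] off [-2.3  0.4  2.1] tiltX 35.3 tiltY 1.4 574 1.16
```

View pics/side27.png

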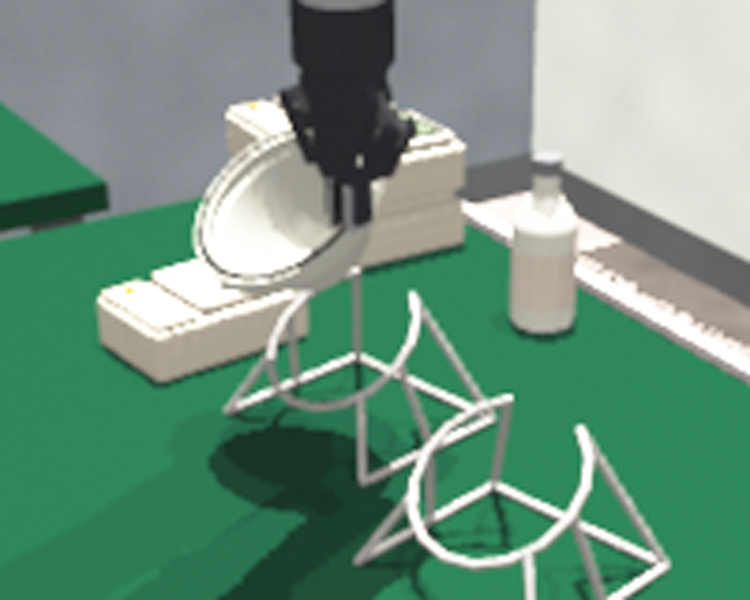

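>>> step_arm(moves=[{"delta_pos": [0, 0, 0], "yaw": 0.09}, {"delta_pos": [0, 0, 0], "yaw": 0.18}, {"delta_pos": [0, 0, 0], "yaw": 0.18}, {"delta_pos": [0, 0, 0], "yaw": 0.18}, {"delta_pos": [0, 0, 0], "yaw": 0.18}, {"delta_pos": [0, 0, 0], "yaw": 0.18}, {"delta_pos": [0, 0, 0], "yaw": 0.18}, {"delta_pos": [0, 0, 0], "yaw": 0.18}, {"delta_pos": [0, 0, 0], "yaw": 0.18}, {"delta_pos": [0, 0, 0], "yaw": 0.18}, {"delta_pos": [0, 0, 0], "yaw": 0.084}])

```text
time: 33.4
tool_pos: [0.5462, 0.189, 0.2331]
eef_rot: [[0.014, 1.0, -0.003], [1.0, -0.014, -0.001], [-0.001, -0.003, -1.0]]
force: [-0.5, -0.1, -2.4]
gripper_width: 0.0107
```

>>> step_arm(moves=[{"delta_pos": [-20, 4, 0], "yaw": 0}, {"delta_pos": [-40, 9, 0], "yaw": 0}, {"delta_pos": [-45, 10, 0], "yaw": 0}, {"delta_pos": [-45, 10, 0], "yaw": 0}, {"delta_pos": [-45, 10, 0], "yaw": 0}, {"delta_pos": [-30, 7, 0], "yaw": 0}, {"delta_pos": [-18, 4, 15], "yaw": 0}, {"delta_pos": [0, 0, 15], "yaw": 0}, {"delta_pos": [0, 0, 10], "yaw": 0}, {"delta_pos": [0, 0, 0], "yaw": 0}])

```text
time: 34.65
tool_pos: [0.598, -0.0531, 0.1934]
eef_rot: [[0.008, 1.0, -0.002], [1.0, -0.008, 0.001], [0.001, -0.002, -1.0]]
force: [-0.5, -0.3, -2.5]
gripper_width: 0.0104
```

```bash
python3 look.py 28 'dict(side=(130,300,260,450),top=(130,320,240,480))'; python3 -c "
from station import *
from h import *
s=observe();print(s['q'][6],go([.5985,-.0545,.185],89.4,s))
for c in (('side',),('top',),('side','top')): measure2('28',s['tool_pos'],89.4,35,0,-16,c)
"
```

```text
34.75 [ 0.5989 -0.0534  0.1948] [ 0.2   0.27 -2.24] 0.010145542474084912
0.21917828655267557 {'yaw': np.float64(0.0021), 'after': array([-1.1, -0.4,  9.8]), 'now': array([-1.1, -0.4,  9.8]), 'h': np.float64(89.52)}
28 ('side',) rimmid [671.6 -54.5 180.3] off [-0.3 -2.9  1.6] tiltX 47.2 tiltY 13.7 16 1.42
28 ('top',) rimmid [672.7 -52.8 176.2] off [ 1.4 -1.7 -2.6] tiltX 34.6 tiltY 1.2 550 1.27
28 ('side', 'top') rimmid [671.7 -52.2 176.4] off [ 2.  -2.7 -2.4] tiltX 35.0 tiltY 1.6 779 1.34
```

View pics/side28.png

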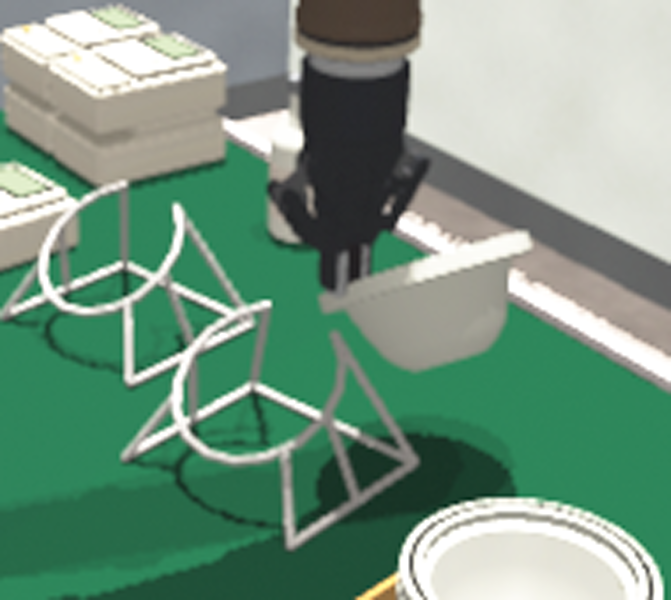

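>>> step_arm(moves=[{"delta_pos": [-1, 0, 9], "yaw": 0}, {"delta_pos": [0, 0, 8], "yaw": 0}, {"delta_pos": [-2, 0, 2.5], "yaw": 0}, {"delta_pos": [-2, 0, 2.5], "yaw": 0}, {"delta_pos": [0, 0, 0], "yaw": 0}], newtons=40)

```text
time: 35.38
tool_pos: [0.5994, -0.0587, 0.1729]
eef_rot: [[0.01, 1.0, 0.001], [1.0, -0.01, 0.001], [0.001, 0.001, -1.0]]
force: [1.0, 4.7, 0.5]
gripper_width: 0.011
```

```bash
python3 look.py 29 'dict(side=(130,300,260,450),top=(130,320,240,480))'; python3 -c "
from station import *
from h import *
s=observe()
for c in (('side',),('top',),('side','top')): measure2('29',s['tool_pos'],89.4,28,0,-16,c)
"
```

```text
35.475 [ 0.5993 -0.0588  0.173 ] [0.82 5.32 0.55] 0.010603610923833289
29 ('side',) rimmid [671.4 -52.8 160.6] off [ 6.7 -3.5  3.6] tiltX 34.5 tiltY 7.0 148 1.13
29 ('top',) rimmid [673.3 -55.3 156.1] off [ 4.2 -1.6 -0.9] tiltX 30.0 tiltY -0.8 605 1.26
29 ('side', 'top') rimmid [672.6 -55.7 155.9] off [ 3.9 -2.3 -1.1] tiltX 29.8 tiltY -1.0 1023 1.24
```

View pics/side29.png

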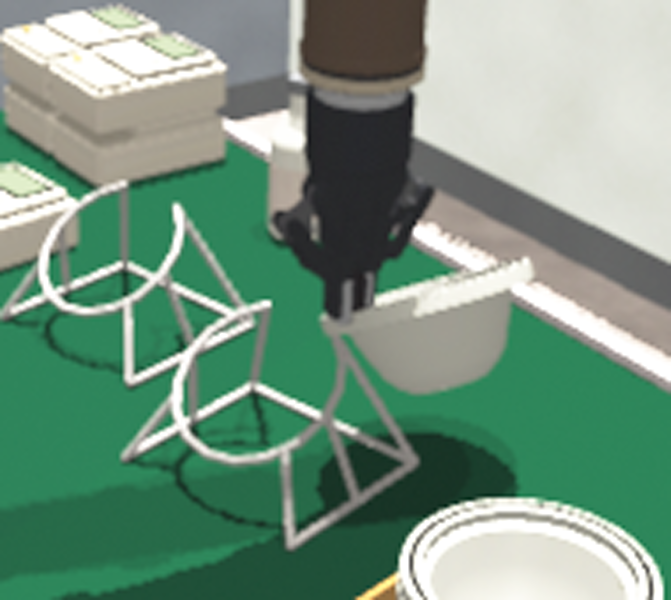

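>>> step_arm(moves=[{"delta_pos": [-1.3, 0, 3], "yaw": 0}, {"delta_pos": [-1.3, 0, 3], "yaw": 0}, {"delta_pos": [-1.3, 0, 3], "yaw": 0}, {"delta_pos": [-1.3, 0, 3], "yaw": 0}, {"delta_pos": [0, 0, 0], "yaw": 0}])

```text
time: 36.1
tool_pos: [0.5991, -0.0647, 0.1606]
eef_rot: [[0.01, 1.0, 0.001], [1.0, -0.01, -0.0], [-0.0, 0.001, -1.0]]
force: [0.2, 3.9, 4.1]
gripper_width: 0.0105
```

```bash
python3 look.py 30 'dict(side=(130,300,260,450),top=(130,320,240,480))'; python3 -c "
from station import *
from h import *
s=observe()
for c in (('side',),('top',),('side','top')): measure2('30',s['tool_pos'],89.4,18,2,-16,c)
"
```

```text
36.2 [ 0.599  -0.0647  0.1607] [-0.18  3.51  3.78] 0.010418236891972132
30 ('side',) rimmid [671.4 -57.8 143.4] off [ 5.6 -3.2 -1.3] tiltX 18.6 tiltY 0.1 570 0.95
30 ('top',) rimmid [673.5 -57.2 145.3] off [ 6.3 -1.1  0.5] tiltX 18.3 tiltY -0.1 636 1.42
30 ('side', 'top') rimmid [672.2 -57.5 144.5] off [ 5.9 -2.4 -0.2] tiltX 17.9 tiltY -0.4 1191 1.29
```

>>> step_arm(moves=[{"delta_pos": [-1.2, 0, 3], "yaw": 0}, {"delta_pos": [-1.1, 0, 3], "yaw": 0}, {"delta_pos": [-0.8, 0, 3], "yaw": 0}, {"delta_pos": [-0.6, 0, 3], "yaw": 0}, {"delta_pos": [0, 0, 0], "yaw": 0}])

```text
time: 36.83
tool_pos: [0.5984, -0.0693, 0.1489]
eef_rot: [[0.011, 1.0, -0.0], [1.0, -0.011, -0.001], [-0.001, -0.0, -1.0]]
force: [-1.5, 1.2, 6.4]
gripper_width: 0.0104
```

```bash
python3 look.py 31 'dict(side=(130,300,260,450),top=(130,320,240,480))'; python3 -c "
from station import *
from h import *
s=observe()
for c in (('side',),('top',),('side','top')): measure2('31',s['tool_pos'],89.4,8,2,-16,c)
"
```

```text
36.925 [ 0.5984 -0.0693  0.149 ] [-1.51  1.51  7.35] 0.01061173926391719
31 ('side',) rimmid [670.7 -60.4 137.2] off [ 7.7 -3.4  4.2] tiltX 8.0 tiltY -2.7 624 0.88
31 ('top',) rimmid [672.7 -60.7 138.5] off [ 7.3 -1.3  5.6] tiltX 7.7 tiltY -2.9 651 1.37
31 ('side', 'top') rimmid [671.4 -60.6 138. ] off [ 7.5 -2.6  5. ] tiltX 7.5 tiltY -2.9 1264 1.19
```

View pics/side31.png

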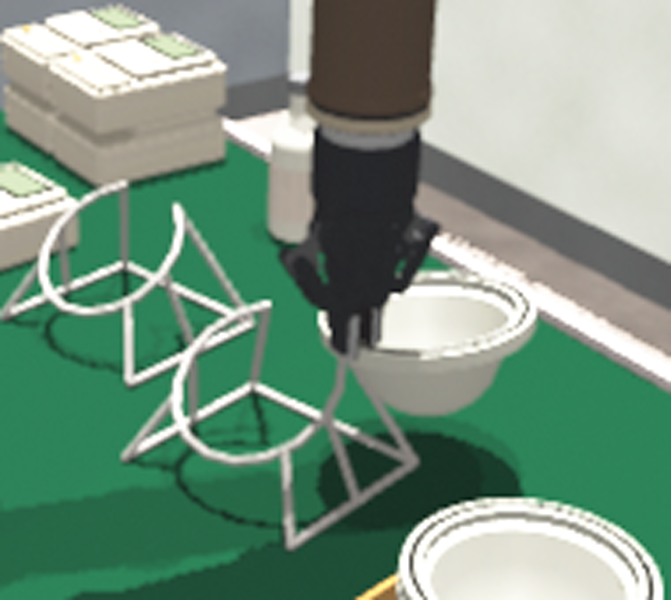

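>>> step_arm(moves=[{"delta_pos": [0, 0, -6], "yaw": 0}, {"delta_pos": [-1, 7, 0], "yaw": 0}, {"delta_pos": [0, 0, 6], "yaw": 0}, {"delta_pos": [-0.5, 0, 3], "yaw": 0}, {"delta_pos": [-0.5, 0, 3], "yaw": 0}, {"delta_pos": [0, 0, 0], "yaw": 0}], newtons=25)

```text
time: 37.67
tool_pos: [0.6068, -0.0717, 0.1434]
eef_rot: [[0.011, 1.0, 0.003], [1.0, -0.011, -0.001], [-0.001, 0.003, -1.0]]
force: [-0.1, -2.9, 8.5]
gripper_width: 0.0109
```

```bash
python3 look.py 32 'dict(side=(130,300,260,450),top=(130,320,240,480))'; python3 -c "
from station import *
from h import *
s=observe()
for c in (('side',),('top',),('side','top')): measure2('32',s['tool_pos'],89.4,3,6,-12,c)
"
```

```text
37.775 [ 0.6069 -0.0717  0.1435] [-0.31 -2.34  8.5 ] 0.010250313409209896
32 ('side',) rimmid [679.1 -62.8 132. ] off [ 3.7 -3.3  0.5] tiltX 2.2 tiltY -1.2 630 0.95
32 ('top',) rimmid [681.6 -63.5 132.9] off [ 3.  -0.9  1.4] tiltX 1.6 tiltY -1.5 615 1.36
32 ('side', 'top') rimmid [680.1 -63.1 132.6] off [ 3.3 -2.3  1.1] tiltX 1.6 tiltY -1.3 1236 1.17
```

>>> step_arm(moves=[{"delta_pos": [0, 0, 2.5], "yaw": 0}, {"delta_pos": [0, 0, 1.5], "yaw": 0}, {"delta_pos": [0, 0, 0], "yaw": 0}, {"delta_pos": [0, 0, -10], "yaw": 0}, {"delta_pos": [0, 0, -20], "yaw": 0}, {"delta_pos": [0, 0, -25], "yaw": 0}, {"delta_pos": [0, 0, -8], "yaw": 0}, {"delta_pos": [0, 0, 0], "yaw": 0}], newtons=22)

```text
time: 38.78
tool_pos: [0.6055, -0.0702, 0.2014]
eef_rot: [[0.01, 1.0, -0.0], [1.0, -0.01, 0.0], [0.0, -0.0, -1.0]]
force: [0.4, 0.6, -1.8]
gripper_width: 0.0103
```

```bash
python3 look.py 33 'dict(side=(130,300,260,450),top=(130,320,240,480))'; python3 -c "
from station import *
from h import *
s=observe()
for c in (('side',),('top',),('side','top')): cc,p=measure2('33',s['tool_pos'],89.4,0,3,-12,c)
d=np.array([562.2,-299.1])-cc[:2]
t=s['tool_pos'].copy();t[:2]+=d/1e3;print(go(t,89.4,s))
"
```

```text
38.875 [ 0.605  -0.0701  0.2005] [-0.68  0.95 -3.15] 0.010436528921167445
33 ('side',) rimmid [677.7 -60.9 189.1] off [ 6.9 -2.9  0.6] tiltX 0.7 tiltY -0.1 644 0.94
33 ('top',) rimmid [680.2 -61.5 189.7] off [ 6.3 -0.3  1.2] tiltX 0.6 tiltY -0.4 612 1.46
33 ('side', 'top') rimmid [678.6 -61.1 189.4] off [ 6.7 -2.   0.9] tiltX 0.4 tiltY -0.4 1244 1.19
{'yaw': np.float64(0.0006), 'after': array([-239.2, -113.9,   -0. ]), 'now': array([-2.391e+02, -1.140e+02,  2.000e-01]), 'h': np.float64(89.43)}
```

>>> step_arm(moves=[{"delta_pos": [-15, -7, -10], "yaw": 0}, {"delta_pos": [-30, -14, 0], "yaw": 0}, {"delta_pos": [-42, -20, 0], "yaw": 0}, {"delta_pos": [-45, -22, 0], "yaw": 0}, {"delta_pos": [-45, -22, 0], "yaw": 0}, {"delta_pos": [-35, -17, 0], "yaw": 0}, {"delta_pos": [-20, -9, 0], "yaw": 0}, {"delta_pos": [-7, -3, 0], "yaw": 0}, {"delta_pos": [0, 0, 0], "yaw": 0}, {"delta_pos": [0, 0, 0], "yaw": 0}], newtons=30)

```text
time: 40.12
tool_pos: [0.4899, -0.3069, 0.2115]
eef_rot: [[0.008, 1.0, -0.0], [1.0, -0.008, 0.001], [0.001, -0.0, -1.0]]
force: [-0.5, 0.3, -1.8]
gripper_width: 0.0107
```

```bash
python3 look.py 34 'dict(side=(180,360,320,520),top=(130,320,320,520))'; python3 -c "
from station import *
from h import *
s=observe()
for c in (('side',),('top',),('side','top')): cc,p=measure2('34',s['tool_pos'],89.4,0,6,-12,c)
print(np.array([561.7,-299.8]),np.array([563.8,-297.1]))
"
```

```text
40.225 [ 0.4899 -0.307   0.2115] [ 0.47  0.71 -1.63] 0.010356140872146615
34 ('side',) rimmid [ 562.3 -297.3  199.3] off [ 4.5 -3.2 -0.2] tiltX 0.5 tiltY -0.4 1029 0.75
34 ('top',) rimmid [ 564.  -296.6  200. ] off [ 5.2 -1.5  0.5] tiltX 0.6 tiltY -0.4 1029 1.3
34 ('side', 'top') rimmid [ 562.6 -297.1  199.7] off [ 4.7 -2.9  0.2] tiltX 0.4 tiltY -0.5 2052 1.04
[ 561.7 -299.8] [ 563.8 -297.1]
```

View pics/side34.png

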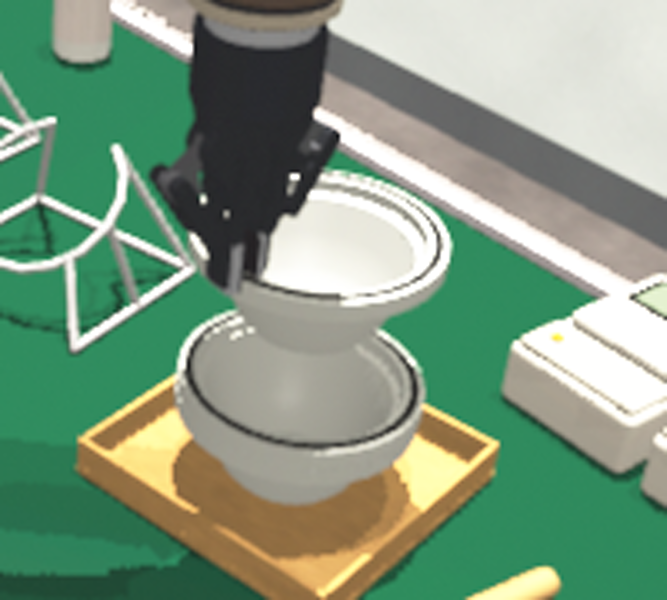

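>>> step_arm(moves=[{"delta_pos": [-1.5, -0.4, 10], "yaw": 0}, {"delta_pos": [0, 0, 18], "yaw": 0}, {"delta_pos": [0, 0, 20], "yaw": 0}, {"delta_pos": [0, 0, 18], "yaw": 0}, {"delta_pos": [0, 0, 12], "yaw": 0}, {"delta_pos": [0, 0, 6], "yaw": 0}, {"delta_pos": [0, 0, 3], "yaw": 0}, {"delta_pos": [0, 0, 0], "yaw": 0}])

```text
time: 41.22
tool_pos: [0.489, -0.3098, 0.1248]
eef_rot: [[0.01, 1.0, 0.0], [1.0, -0.01, -0.0], [-0.0, 0.0, -1.0]]
force: [0.1, 0.2, -2.0]
gripper_width: 0.0109
```

```bash
python3 look.py 35 'dict(side=(200,380,320,520),top=(130,320,320,520))'; python3 -c "
from station import *
from h import *
s=observe()
for c in (('side',),('top',),('side','top')): cc,p=measure2('35',s['tool_pos'],89.4,0,6,-12,c)
"
```

```text
41.325 [ 0.4891 -0.3098  0.125 ] [-0.55  0.11 -1.98] 0.01065175116766526
35 ('side',) rimmid [ 561.4 -300.   112.6] off [ 4.6 -3.3 -0.5] tiltX 0.5 tiltY -0.3 927 0.86
35 ('top',) rimmid [ 563.1 -299.   113.5] off [ 5.6 -1.7  0.5] tiltX 0.6 tiltY -0.4 860 1.42
35 ('side', 'top') rimmid [ 561.8 -299.7  113. ] off [ 4.9 -2.9 -0. ] tiltX 0.3 tiltY -0.4 1771 1.11
```

View pics/side35.png

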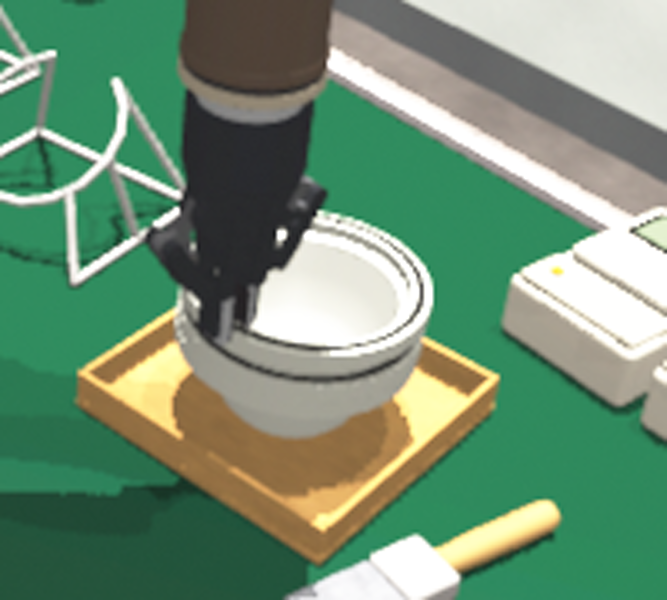

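>>> step_arm(moves=[{"delta_pos": [0.7, 0.3, 4], "yaw": 0}, {"delta_pos": [0, 0, 3], "yaw": 0}, {"delta_pos": [0, 0, 1.5], "yaw": 0}, {"delta_pos": [0, 0, 0], "yaw": 0}])

```text
time: 41.82
tool_pos: [0.489, -0.3089, 0.1159]
eef_rot: [[0.01, 1.0, -0.0], [1.0, -0.01, 0.0], [0.0, -0.0, -1.0]]
force: [0.7, -0.3, -1.2]
gripper_width: 0.0108
```

>>> step_arm(moves=[{"delta_pos": [0, 0, 1], "yaw": 0}, {"delta_pos": [0, 0, 0.5], "yaw": 0}, {"delta_pos": [0, 0, 0], "yaw": 0}])

```text
time: 42.2
tool_pos: [0.4891, -0.3089, 0.1146]
eef_rot: [[0.01, 1.0, 0.0], [1.0, -0.01, 0.0], [0.0, 0.0, -1.0]]
force: [0.3, 0.9, -2.1]
gripper_width: 0.0106
```

>>> step_arm(moves=[{"delta_pos": [0, 0, 0.8], "yaw": 0}, {"delta_pos": [0, 0, 0], "yaw": 0}])

```text
time: 42.45
tool_pos: [0.4892, -0.309, 0.1139]
eef_rot: [[0.01, 1.0, 0.0], [1.0, -0.01, 0.0], [0.0, 0.0, -1.0]]
force: [0.4, -0.4, -0.3]
gripper_width: 0.0107
```

```bash
python3 look.py 36 'dict(side=(200,380,320,520),top=(130,320,320,520))'; python3 -c "
from station import *
from h import *
s=observe()
for c in (('side',),('top',),('side','top')): cc,p=measure2('36',s['tool_pos'],89.4,0,6,-12,c)
"
```

```text
42.55 [ 0.4892 -0.309   0.1139] [-1.07  0.02  0.86] 0.010774654818502089
36 ('side',) rimmid [ 561.6 -299.2  102. ] off [ 4.5 -3.2  0.1] tiltX 0.1 tiltY -0.2 917 0.83
36 ('top',) rimmid [ 563.2 -297.8  102.7] off [ 6.  -1.6  0.7] tiltX -0.0 tiltY -0.3 841 1.36
36 ('side', 'top') rimmid [ 561.9 -298.9  102.4] off [ 4.9 -2.9  0.4] tiltX -0.1 tiltY -0.2 1756 1.14
```

>>> step_arm(moves=[{"delta_pos": [0, 0, 0.5], "yaw": 0}, {"delta_pos": [0, 0, 0], "yaw": 0}], newtons=20)

```text
time: 42.8
tool_pos: [0.4888, -0.309, 0.1135]
eef_rot: [[0.01, 1.0, -0.0], [1.0, -0.01, 0.0], [0.0, -0.0, -1.0]]
force: [-2.2, 0.6, 5.1]
gripper_width: 0.0105
```

```bash
python3 look.py 37 'dict(side=(200,380,320,520),top=(130,320,320,520))'; python3 -c "
from station import *
from h import *
s=observe()
for c in (('side',),('top',),('side','top')): cc,p=measure2('37',s['tool_pos'],89.4,0,6,-12,c)
"
```

```text
42.9 [ 0.4888 -0.309   0.1136] [-2.84  1.02  4.91] 0.010700090098551758
37 ('side',) rimmid [ 561.2 -299.2  101.5] off [ 4.6 -3.3 -0.1] tiltX -0.1 tiltY -0.2 921 0.79
37 ('top',) rimmid [ 563.2 -298.1  102.2] off [ 5.7 -1.3  0.6] tiltX -0.1 tiltY -0.8 840 1.34
37 ('side', 'top') rimmid [ 561.6 -298.9  101.9] off [ 4.9 -2.8  0.3] tiltX -0.3 tiltY -0.5 1757 1.1
```

Force has risen to about 7 N, the rim is level and its mid height is 101.9 mm against 101.6 mm expected. It's resting, so I'll ease the jaws open gradually.

>>> step_arm(moves=[{"delta_pos": [0, 0, -0.3], "yaw": 0}, {"delta_pos": [0, 0, 0], "yaw": 0}], jaw=0.128)

```text
time: 43.15
tool_pos: [0.4891, -0.309, 0.1137]
eef_rot: [[0.01, 1.0, -0.0], [1.0, -0.01, 0.0], [0.0, -0.0, -1.0]]
force: [-2.2, 0.0, 3.7]
gripper_width: 0.0109
```

>>> step_arm(moves=[{"delta_pos": [0, 0, 0], "yaw": 0}, {"delta_pos": [0, 0, 0], "yaw": 0}], jaw=0.134)

```text
time: 43.4
tool_pos: [0.4891, -0.309, 0.1136]
eef_rot: [[0.01, 1.0, -0.0], [1.0, -0.01, 0.0], [0.0, -0.0, -1.0]]
force: [-2.1, 0.4, 3.6]
gripper_width: 0.0116
```

>>> step_arm(moves=[{"delta_pos": [0, 0, 0], "yaw": 0}, {"delta_pos": [0, 0, 0], "yaw": 0}], jaw=0.14)

```text
time: 43.65
tool_pos: [0.4893, -0.309, 0.1136]
eef_rot: [[0.01, 1.0, 0.0], [1.0, -0.01, -0.0], [-0.0, 0.0, -1.0]]
force: [-0.8, 0.5, 1.1]
gripper_width: 0.0122
```

>>> step_arm(moves=[{"delta_pos": [0, 0, 0], "yaw": 0}, {"delta_pos": [0, 0, 0], "yaw": 0}], jaw=0.147)

```text
time: 43.9
tool_pos: [0.4894, -0.309, 0.1136]
eef_rot: [[0.01, 1.0, 0.0], [1.0, -0.01, -0.0], [-0.0, 0.0, -1.0]]
force: [0.2, 0.6, -0.1]
gripper_width: 0.0128
```

>>> step_arm(moves=[{"delta_pos": [0, 0, 0], "yaw": 0}, {"delta_pos": [0, 0, 0], "yaw": 0}], jaw=0.16)

```text
time: 44.15
tool_pos: [0.4894, -0.3088, 0.1136]
eef_rot: [[0.01, 1.0, 0.0], [1.0, -0.01, 0.0], [0.0, 0.0, -1.0]]
force: [0.7, 0.6, -0.5]
gripper_width: 0.0136
```

>>> step_arm(moves=[{"delta_pos": [0, 0, 0], "yaw": 0}, {"delta_pos": [0, 0, 0], "yaw": 0}], jaw=0.2)

```text
time: 44.4
tool_pos: [0.4891, -0.3091, 0.1136]
eef_rot: [[0.01, 1.0, 0.0], [1.0, -0.01, -0.0], [-0.0, 0.0, -1.0]]
force: [-0.2, -0.7, 0.7]
gripper_width: 0.0171
```

```bash
python3 look.py 38 'dict(side=(200,380,320,520),top=(130,320,320,520))'; python3 -c "
from station import *
from h import *
s=observe()
for c in (('side',),('top',),('side','top')): cc,p=measure2('38',s['tool_pos'],89.4,0,6,-12,c)
"
```

```text
44.5 [ 0.4891 -0.309   0.1136] [0.78 0.33 0.38] 0.01718234745101571
38 ('side',) rimmid [ 561.7 -299.3  101.3] off [ 4.5 -3.  -0.3] tiltX 0.0 tiltY 0.1 914 0.79
38 ('top',) rimmid [ 563.3 -298.3  102.1] off [ 5.5 -1.5  0.4] tiltX -0.2 tiltY -0.2 855 1.37
38 ('side', 'top') rimmid [ 561.9 -299.   101.8] off [ 4.8 -2.8  0.1] tiltX -0.3 tiltY -0.0 1765 1.09
```

View pics/side38.png

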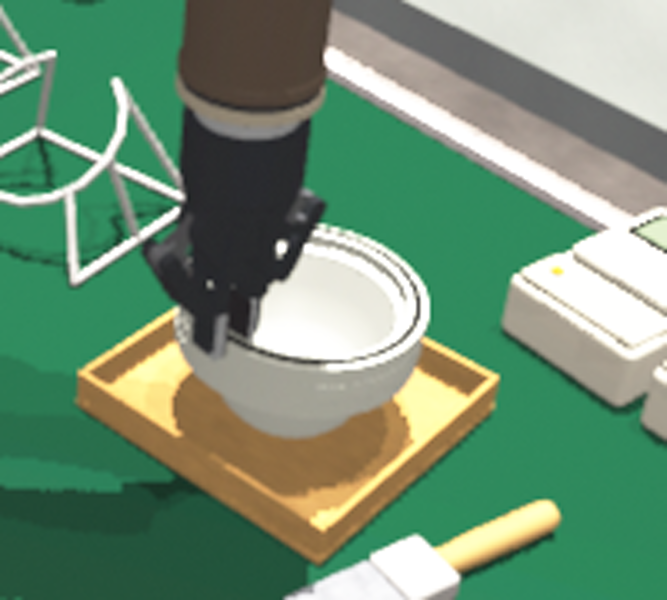

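The cover is level and home with no load on the gripper. I'll retreat straight up, then look once more.

>>> step_arm(moves=[{"delta_pos": [0, 0, -3], "yaw": 0}, {"delta_pos": [0, 0, -8], "yaw": 0}, {"delta_pos": [0, 0, -20], "yaw": 0}, {"delta_pos": [0, 0, -40], "yaw": 0}, {"delta_pos": [0, 0, -40], "yaw": 0}, {"delta_pos": [20, -40, -10], "yaw": 0}, {"delta_pos": [0, 0, 0], "yaw": 0}])

```text
time: 45.38
tool_pos: [0.4474, -0.2881, 0.2361]
eef_rot: [[0.011, 1.0, 0.001], [1.0, -0.011, 0.001], [0.001, 0.001, -1.0]]
force: [0.8, 0.1, 0.6]
gripper_width: 0.0171
```

```bash
python3 look.py 39 'dict(side=(180,400,240,520),top=(100,340,40,520))'
python3 - <<'E'
from h import *
measure('39',[.562,-.299,.071],[0,0],zmin=.06)
E
```

```text
45.475 [ 0.4496 -0.2885  0.2354] [0.19 0.76 0.08] 0.016650572141275896
side [ 561.7 -300.1   70.3] axis [0.001 0.001 1.   ] tilt 0.1 yaw -147.9 1408 0.82
top [ 564.5 -297.2   71.2] axis [-0.001 -0.003  1.   ] tilt 0.2 yaw 75.5 978 1.32
both [ 562.3 -299.3   70.6] axis [-0.    -0.002  1.   ] tilt 0.1 yaw 79.5 2378 1.07
```

View pics/side39.png

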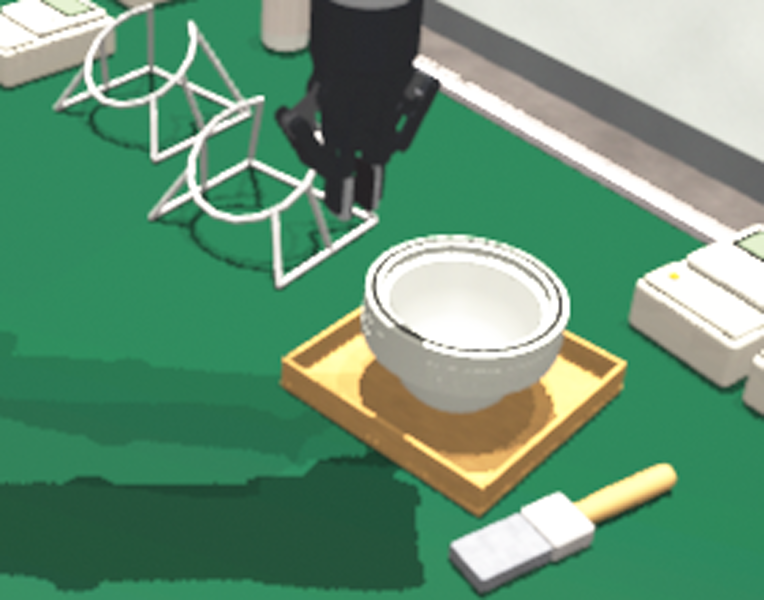

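View pics/top39.png

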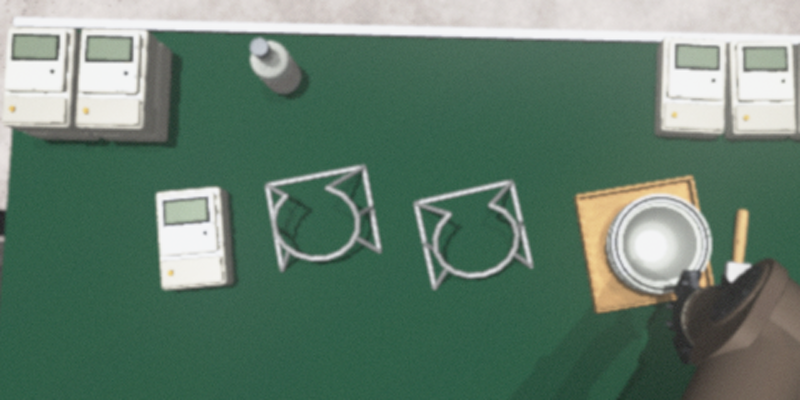

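The stack is seated. The fitted mid heights are 42.8, 56.6 and 70.6 mm, so the steps are 13.8 and 14.0 mm, and the top cover's tilt is 0.1°. The arm is clear, so I'm handing in.

```bash
python3 -c "
from station import *
print(finish_job())"
```

```text
the job is handed in; nothing more can be done
None
```

Both covers are nested mouth-up in the tray cover, and the job was handed in at about 45 s of the 72 s allowed. The hand-in gives no verdict, and I took no pictures after it.

**What I did:** The tool could not be tilted, so I pinched each cover at the side of its rim and lifted it out along its own axis. I levelled each one by pressing its rim lightly against a wire end of the empty stand1, lowered it by feel, and opened the jaws in small steps.

**Last checks:**
- **Seating:** The camera fits put the three covers' mid heights at 42.8, 56.6 and 70.6 mm. That makes steps of 13.8 and 14.0 mm against the expected 14 mm.
- **Level and position:** The top cover's tilt was 0.1–0.2°, and it lines up with the one below within about 1 mm. The stack was standing in the tray.
- **Surroundings:** The arm was clear of everything, and the meter, brush and stands looked undisturbed.

**Less clean points:**
- **Cover1 release:** It was still about 2° off level when I began opening the jaws. Its far rim settled a few millimetres as they eased off, and I saw no sudden movement in the readings.
- **Contact forces:** The highest readings were about 6 N against the stack and about 9 N against the stand.
- **Cameras:** The two cameras disagreed by 2–3 mm sideways, within about what their calibration allows, so I aligned the covers relative to each other within each view.

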